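# Stock the solvent shelf, scan it and hang up the scanner

## Robot

A 6-joint arm with a two-finger parallel gripper is mounted at the origin on the work surface. World frame = base frame: x ahead of the robot, y to its left, z up, the work surface at z = 0. Lengths are in m, angles in rad, forces in N, time in s.
With the tool pointing down it reaches from about 0.25 to 0.725 m from the base axis. Payload 4 kg.
Tool frame: the origin (TCP) lies on the centre line of the jaws, within the pads' length; the fingertips stand ahead of it and the grasp point (between the pads) lies 11 mm behind it (bot.tip_extent is the z of the fingertips in the tool frame, in m); z points along the fingers, y is the direction in which the jaws open and shut (so a half turn about z gives the same grasp; the last joint's range is limited). The gripper opens to 85 mm and grips with 20 to 120 N. Pads are 22 mm wide; open, the fingers measure 114 mm over their backs; the gripper's body (76 mm by 85 mm) begins 54 mm behind the grasp point. The pads swing forward as they close: fully open they stand 13 mm farther back than shut.
Start: joints at [-1.167, 0.241, 0.005, 1.335, 0, 1.571], TCP at [0.196, -0.46, 0.239] pointing down, gripper open.
Joint ranges: [-2.72, 2.72], [-1.05, 1.87], [-1.09, 1.28], [-1.99, 2.15], [-1.42, 1.44], [-3.14, 3.14]. Speed limits (rad/s): [2.79, 2.79, 3.14, 3.14, 3.14, 3.14].

## Interface

Orientations are given as a unit quaternion [x, y, z, w].
In Python, from workcell import bot gives the robot as it stands.
- The arm moves only by the shell command python3 -m jog 'ROWS'. ROWS is JSON, a list that holds one entry, the list of rows, each a list of 7 numbers: the shift along the world's x, y, z in m, then the turn, a rotation vector about the world's x, y, z in degrees, then the closure in counts, from 0 (fully open) to 255 (shut). In form: [[[tx, ty, tz, ax, ay, az, fingers], ...]]. A call has 1 to 10 rows; each row is the pose to reach, as a shift and turn from the pose commanded when the call began; what a row does not reach only later rows make up. A row lasts 1/12 s, in which the tool goes at most 41.7 mm and 7.16 degrees, less where a joint would pass 70% of its speed; a pose out of reach is approached as far as the arm can. A call with a gripper value outside its range is refused whole. The fingers move at their own pace and stop on an object; the grip force is fixed at half the most. Time passes only in rows, so rows that repeat a pose let the fingers close. It gives the time, the measured TCP pose, the force and the opening at its end, in the units of the state.
- bot.get_obs(): the state, without advancing time (a new reading comes with each control period).
- bot.camera(name): name is "side" or "top"; returns the picture (400x640x3 uint8, blue, green, red); there is no depth.
- bot.camera_model(name): a dict with "K" (3x3 intrinsics, pixels), "T" (4x4, takes a point from camera to world coordinates). Camera axes: x right, y down, z forward; pixel columns grow to the right and rows downward; lengths in m; the calibration is good to about 2 mm. A picture is of the moment at which its call begins. camera_model takes no time and is no camera call.
- bot.job_done(): hands the job in, once; it reports no verdict.
The state is a dict: "clock": time; "joint_pos": joint angles; "joint_vel": joint speeds; "tau": joint torques, N m; "eef_pos": TCP position; "tool_rot": TCP orientation; "ft_force": force on the tool from outside, world axes, zero at the start; "ft_torque": the same for the moment, N m; "grip_width": finger opening in m.
Only numpy, scipy, OpenCV 4.12 (cv2) and the standard library are available. Lean on these libraries where they do the work, as an engineer would, in place of code of your own. Each camera call takes 0.05 s, during which the arm holds its last target. There are 200 camera calls.

## Task

Stand all the amber bottles and jars from the bench in one neat row on the shelf, each upright on a circle of its own: the tall bottles from the left end (as seen from the robot) inwards, the short jars from the right end inwards, skipping no circle. Then pick up the barcode scanner and hold it still for a good second with its window about 5 cm from the middle of the shelf's label, pointing at it from in front, and finally hang it by its eye on the peg of the stand, so that it hangs there freely and at rest, window down. Leave the beaker, the divided tray and the small white box where they are.

Things in the scene. Friction and masses are not known exactly. Their poses are not given: they have to be found in the camera images.
- bottleA_mid (a point): tall amber solvent bottle with blue screw cap, standing loose on the bench: 115 mm high in all, straight body 54 mm in diameter up to 88 mm, then a shoulder and a cap 36 mm in diameter from 97 to 115 mm, 0.2 kg. The point is on its axis half-way up (57.5 mm above its underside), z up along the axis. May be absent (2 or 3 of the three are there)
- bottleB_mid (a point): tall amber solvent bottle with blue screw cap, standing loose on the bench: 115 mm high in all, straight body 54 mm in diameter up to 88 mm, then a shoulder and a cap 36 mm in diameter from 97 to 115 mm, 0.2 kg. The point is on its axis half-way up (57.5 mm above its underside), z up along the axis. May be absent (2 or 3 of the three are there)
- bottleC_mid (a point): tall amber solvent bottle with blue screw cap, standing loose on the bench: 115 mm high in all, straight body 54 mm in diameter up to 88 mm, then a shoulder and a cap 36 mm in diameter from 97 to 115 mm, 0.2 kg. The point is on its axis half-way up (57.5 mm above its underside), z up along the axis. May be absent (2 or 3 of the three are there)
- jarA_mid (a point): short amber jar with flat blue lid, standing loose on the bench: 70 mm high in all, body 58 mm in diameter up to 54 mm, lid 56 mm in diameter, 0.2 kg. The point is on its axis half-way up (35 mm above its underside), z up along the axis. May be absent (1 or 2 of the two are there)
- jarB_mid (a point): short amber jar with flat blue lid, standing loose on the bench: 70 mm high in all, body 58 mm in diameter up to 54 mm, lid 56 mm in diameter, 0.2 kg. The point is on its axis half-way up (35 mm above its underside), z up along the axis. May be absent (1 or 2 of the two are there)
- shelf: low fixed white shelf with five marked circles in one row, at the far side of the bench: board 120 mm deep (x) and 410 mm long (y), its top 60 mm above the bench; a 28 mm high steel rail along its far edge and a 28 mm high stop at each end. Origin on the bench under its centre; x points away from the robot, across the row, y to the left along the row
- place1 (a point): centre of circle 1 of 5 on the shelf top, counted from the left end (+y) as the robot sees it; circles 70 mm across, 75 mm apart. Its axes are the shelf's
- place2 (a point): centre of circle 2 of 5 on the shelf top, counted from the left end (+y) as the robot sees it; circles 70 mm across, 75 mm apart. Its axes are the shelf's
- place3 (a point): centre of circle 3 of 5 on the shelf top, counted from the left end (+y) as the robot sees it; circles 70 mm across, 75 mm apart. Its axes are the shelf's
- place4 (a point): centre of circle 4 of 5 on the shelf top, counted from the left end (+y) as the robot sees it; circles 70 mm across, 75 mm apart. Its axes are the shelf's
- place5 (a point): centre of circle 5 of 5 on the shelf top, counted from the left end (+y) as the robot sees it; circles 70 mm across, 75 mm apart. Its axes are the shelf's
- label (a point): centre of the barcode label, 75 mm wide and 50 mm high, on a white plate at the middle of the shelf's front edge, leaning back 45 degrees, centre 42 mm above the bench. z points out of the label (towards the robot and up), y to the left
- scanner_mid (a point): hand barcode scanner lying loose on the bench: grey body 130 mm long (x), 32 mm wide (y), 40 mm high (z), 36 mm wide and 42 mm high at the rubber band near the front (33 to 63 mm ahead of this point); reading window on its front end (+x), upright steel eye on its tail (-x), 0.16 kg. The point is the centre of the body, near its centre of mass, 20 mm above its underside; x points to the window, z up
- scanner_window (a point): centre of the scanner's reading window, 67 mm ahead (+x) of scanner_mid; the beam leaves along +x
- scanner_focus (a point): point on the scanner's beam 50 mm ahead of the window, where it reads; same axes as scanner_mid (x along the beam)
- scanner_eye (a point): centre of the hole of the scanner's steel eye, 87 mm behind scanner_mid (-x) and 2 mm above it; teardrop hole 30 mm high, round about this point but drawn out to a right-angled point at the tail (21 mm behind this point), in which the peg settles when it hangs; ring 44 mm high outside, 10 mm thick; the hole's axis is the scanner's y, level and across the body as it lies
- peg_mid (a point): middle of the level steel peg of a fixed stand, which may be on the left or the right of the shelf: round peg 10 mm thick, 240 mm above the bench, sticking out 90 mm from an upright post (14 mm thick, 45 mm from this point) roughly towards the robot. x points along the peg towards the post, z up. The base plate is 110 x 90 x 10 mm
- peg_tip (a point): free end of that peg, on its centre line; its last few mm turn up, to 14 mm above the centre line
- beaker: open glass beaker 68 mm across, 85 mm high, a bystander that stands among the bottles; origin at the centre of its underside
- vialtray: open white divided tray 70 x 60 x 30 mm, a bystander in front of the shelf; origin at the centre of its underside
- tipbox: small shut white plastic box 80 x 60 x 30 mm, a bystander in front of the shelf; origin at the centre of its underside
- vialcarton: fixed carton 110 x 90 mm, 85 mm high, on the side of the shelf away from the peg stand; origin at the centre of its underside
Not all that is in view belongs to the job. What is shaped like the part that bears jarA_mid but red or yellow is not meant.

How it is judged:
On the way, in this order (a step that is already met when the one before it is completed fails the run):
1. every bottle and jar stands upright on its circle, tall bottles from the left end, jars from the right end, released ((horizontal distance between bottleA_mid and place1 below 0.015 m or horizontal distance between bottleA_mid and place2 below 0.015 m or horizontal distance between bottleA_mid and place3 below 0.015 m) and angle between each of bottleA_mid, bottleB_mid, bottleC_mid, jarA_mid, jarB_mid's own z axis and vertical below 0.1 rad and height (world z) of bottleA_mid between 0.1115 and 0.1235 m and linear speed of each of bottleA, bottleB, bottleC, jarA, jarB below 0.03 m/s and contact force between the fingers and bottleA below 0.05 N and (horizontal distance between bottleB_mid and place1 below 0.015 m or horizontal distance between bottleB_mid and place2 below 0.015 m or horizontal distance between bottleB_mid and place3 below 0.015 m) and height (world z) of bottleB_mid between 0.1115 and 0.1235 m and contact force between the fingers and bottleB below 0.05 N and (horizontal distance between bottleC_mid and place1 below 0.015 m or horizontal distance between bottleC_mid and place2 below 0.015 m or horizontal distance between bottleC_mid and place3 below 0.015 m) and height (world z) of bottleC_mid between 0.1115 and 0.1235 m and contact force between the fingers and bottleC below 0.05 N and (horizontal distance between jarA_mid and place5 below 0.015 m or horizontal distance between jarA_mid and place4 below 0.015 m) and height (world z) of jarA_mid between 0.089 and 0.101 m and contact force between the fingers and jarA below 0.05 N and (horizontal distance between jarB_mid and place5 below 0.015 m or horizontal distance between jarB_mid and place4 below 0.015 m) and height (world z) of jarB_mid between 0.089 and 0.101 m and contact force between the fingers and jarB below 0.05 N and horizontal distance between any of bottleA_mid, bottleB_mid, bottleC_mid and place1 below 0.015 m and horizontal distance between any of bottleA_mid, bottleB_mid, bottleC_mid and place2 below 0.015 m and horizontal distance between any of jarA_mid, jarB_mid and place5 below 0.015 m), for 0.2 s.
2. the held scanner is kept still for 0.8 s with its beam on the label, read point within 20 mm of the label's centre, window in front of the label (distance between scanner_focus and label below 0.02 m and z of scanner_window in the frame of label above 0.02 m and angle between the x axis of scanner_focus and the z axis of label, either way round below 1.05 rad and contact force between the fingers and scanner above 0.5 N and linear speed of scanner below 0.03 m/s and angular speed of scanner below 0.2 rad/s), for 0.8 s.
At the end, for the whole second after the job is handed in: Every bottle and jar upright (0.1 rad), within 15 mm of a circle centre: bottles on places 1, 2 (3), jars on 5 (4). Scanner hanging almost still on the peg through its eye (eye centre at most 22 mm below and 16 mm beside the peg line, between tip and post), window over 120 mm below. All released (all of step 1 and x of scanner_eye in the frame of peg_mid between -0.043 and 0.045 m and y of scanner_eye in the frame of peg_mid between -0.016 and 0.016 m and z of scanner_eye in the frame of peg_mid between -0.022 and 0.004 m and z of scanner_window in the frame of peg_mid below -0.12 m and linear speed of scanner below 0.2 m/s and contact force between the fingers and scanner below 0.05 N); the robot touches nothing.
It fails at once if the beaker is moved by more than 50 mm or tipped over (distance of beaker from where it was at the start of the episode above 0.05 m or angle between beaker's own z axis and vertical above 0.5 rad).
It fails at once if the tray is moved by more than 50 mm or tipped over (distance of vialtray from where it was at the start of the episode above 0.05 m or angle between vialtray's own z axis and vertical above 0.5 rad).
It fails at once if the small white box is moved by more than 50 mm or tipped over (distance of tipbox from where it was at the start of the episode above 0.05 m or angle between tipbox's own z axis and vertical above 0.5 rad).
Of bottleA, bottleB, bottleC only 2 to 3 are there at a start; the rules pass over those that are not, and their reading is None.
Of jarA, jarB only 1 to 2 are there at a start; the rules pass over those that are not, and their reading is None.
At some moment in a run one of jarA, jarB may be knocked a few centimetres aside while the robot is not near it.
It also fails if it takes over 210 s, if anything falls off the work surface, if the arm or the gripper's body presses on something with over 40 N, if the wrist force passes 120 N, or if a joint passes its speed limit or range.

## Working session

There is one attempt and no reset: what is moved stays moved. The work goes in short steps, Python scripts to look and compute and a shell command to move; the robot and the scene stay as the last step left them, time stands still between calls to the robot, and variables do not carry over. Pictures are saved under pics/ and viewed, about 12 in all and at most 16, crops included, and the job is handed in when it is done.

```bash
mkdir -p pics; ls; python3 - <<'E'
from workcell import bot
import cv2
for n in ["side","top"]:
    cv2.imwrite(f"pics/{n}0.png",bot.camera(n)); m=bot.camera_model(n); print(n,m["K"],m["T"])
o=bot.get_obs(); print(o, bot.tip_extent)
E
```

```text
pics
side [[444.67387021   0.         323.80113834]
 [  0.         444.67387021 205.76194404]
 [  0.           0.           1.        ]] [[-0.94165082 -0.22662778  0.24886461  0.17823161]
 [-0.33610539  0.67281694 -0.65905276  0.82911232]
 [-0.01808066 -0.7042423  -0.70972944  1.01563662]
 [ 0.          0.          0.          1.        ]]
top [[519.61217633   0.         321.1478158 ]
 [  0.         519.61217633 201.39108417]
 [  0.           0.           1.        ]] [[-0.01395921 -0.9828677   0.18378308  0.27808331]
 [-0.99988123  0.0149219   0.0038562  -0.00770013]
 [-0.00653252 -0.18370742 -0.98295926  1.34796864]
 [ 0.          0.          0.          1.        ]]
{'clock': 0.1, 'joint_pos': array([-1.16695909e+00,  2.41317959e-01,  3.88943112e-03,  1.33521766e+00,
       -2.14312536e-05,  1.57080247e+00]), 'joint_vel': array([ 0.00058088, -0.0014809 ,  0.00526682,  0.00114737, -0.00028359,
       -0.00028111]), 'tau': array([-1.77532570e-05, -3.73138082e+01,  2.53009737e+01,  1.08779641e-02,
       -7.80942355e-05, -1.13442960e-05]), 'eef_pos': array([ 0.19625571, -0.45928315,  0.23852344]), 'tool_rot': array([ 9.79683799e-01,  2.00546249e-01, -1.95994529e-04, -9.03987847e-04]), 'ft_force': array([-0.09495371, -0.18168908, -0.69532195]), 'ft_torque': array([0.00252698, 0.02037274, 0.0344171 ]), 'grip_width': 0.08550802464258286} 0.008
```

View pics/top0.png

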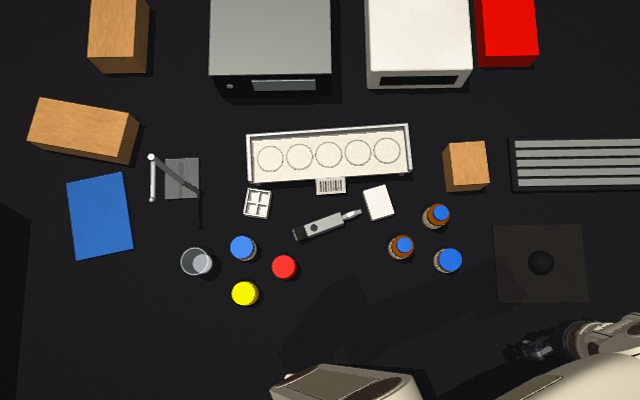

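View pics/side0.png

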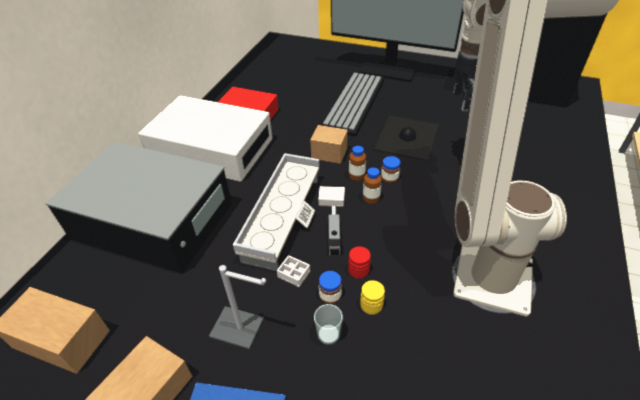

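The top view shows two tall bottles with their caps at (441,212) and (404,244). There are two blue-lidded jars at (243,247) and (450,260). The red (284,267) and yellow (245,293) jars are decoys. The other blue thing, the sheet at (100,215), is flat and not meant. The scanner's window is at about (297,235) and its eye at (355,213). The peg runs from the post top (151,157) to the tip (153,200).

```bash
cat > h.py <<'E'
from workcell import bot
import numpy as np, cv2
from scipy.spatial.transform import Rotation as Rn
M={n:bot.camera_model(n) for n in("side","top")}
def ray(n,p):
    K,T=np.array(M[n]["K"]),np.array(M[n]["T"]); return T[:3,3],T[:3,:3]@np.linalg.inv(K)@[p[0],p[1],1]
def onz(n,p,z): o,d=ray(n,p); return o+d*(z-o[2])/d[2]
def tri(ps,pt):
    (a,u),(b,v)=ray("side",ps),ray("top",pt); s=np.linalg.lstsq(np.c_[u,-v],b-a,rcond=None)[0]
    p,q=a+u*s[0],b+v*s[1]; return (p+q)/2,np.linalg.norm(p-q)
def proj(n,X):
    K,T=np.array(M[n]["K"]),np.array(M[n]["T"]); c=K@(T[:3,:3].T@(np.array(X)-T[:3,3])); return c[:2]/c[2]
def blobs(im,lo,hi,amin=60):
    m=cv2.inRange(cv2.cvtColor(im,cv2.COLOR_BGR2HSV),lo,hi); m=cv2.morphologyEx(m,cv2.MORPH_CLOSE,np.ones((3,3)))
    k,_,st,c=cv2.connectedComponentsWithStats(m); return [(c[i],st[i,4]) for i in range(1,k) if st[i,4]>=amin]
BLUE=((100,120,60),(125,255,255))
def pose():
    o=bot.get_obs(); return o["eef_pos"],Rn.from_quat(o["tool_rot"]),o
E
python3 - <<'E'
from h import *
S,T=cv2.imread("pics/side0.png"),cv2.imread("pics/top0.png")
bs=blobs(S,*BLUE); bt=blobs(T,*BLUE)
print("side",[(c.round(1),a) for c,a in bs])
for c,a in bt:
    if a>2000: continue
    best=min((tri(s,c) +(s,) for s,_ in bs),key=lambda r:r[1])
    print(c.round(1),a,best[0].round(4),best[1].round(4),best[2].round(1))
# circles on shelf: white-board HSV
W=cv2.resize(T[110:300,230:480],None,fx=3,fy=3,interpolation=cv2.INTER_CUBIC); cv2.imwrite("pics/c1.png",W)
P=cv2.resize(T[140:215,130:220],None,fx=6,fy=6,interpolation=cv2.INTER_CUBIC)
Q=cv2.resize(S[250:350,200:290],None,fx=4.5,fy=4.5,interpolation=cv2.INTER_CUBIC); Q=cv2.copyMakeBorder(Q,0,0,0,0,0); cv2.imwrite("pics/c2.png",np.hstack([cv2.resize(P,(405,338)),Q[:338,:390]]))
E
```

```text
side [(array([357.5, 149.8]), np.int32(110)), (array([391.2, 162.2]), np.int32(215)), (array([372.9, 172.1]), np.int32(124)), (array([329.7, 280.2]), np.int32(390)), (array([230.4, 393.1]), np.int32(1122))]
[440.3 212.5] 186 [ 0.4779 -0.2897  0.1101] 0.0001 [357.5 149.8]
[240.9 246.5] 427 [0.4066 0.1972 0.0659] 0.0014 [329.7 280.2]
[403.9 244.7] 178 [ 0.4015 -0.1986  0.1099] 0.0004 [372.9 172.1]
[450. 259.] 436 [ 0.3686 -0.3175  0.0645] 0.0013 [391.2 162.2]
```

View pics/c1.png

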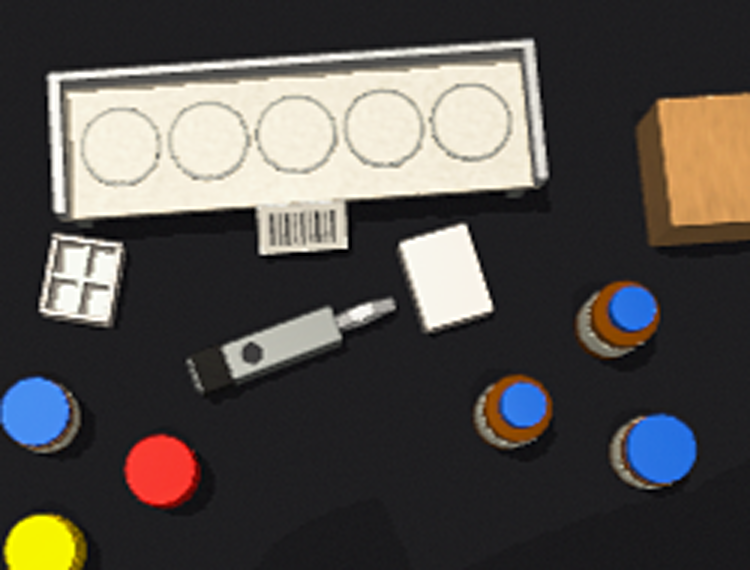

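View pics/c2.png

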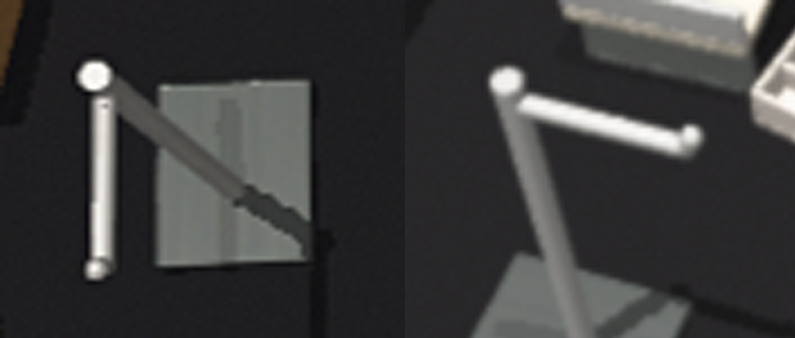

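```bash
python3 - <<'E'
from h import *
f=lambda c:(230+(c[0]+.5)/3-.5,110+(c[1]+.5)/3-.5)
C=np.array([onz("top",f(c),.06) for c in [(120,147),(207.5,141),(296,134.5),(384,128),(471,121.5)]]); print(C.round(4))
d=C[0]-C[4]; u=d/np.linalg.norm(d); print("pitch",np.linalg.norm(d)/4,"yaw y-axis off",np.degrees(np.arctan2(-u[0],u[1])))
ctr=C.mean(0); print("places",(ctr+np.outer([.15,.075,0,-.075,-.15],u)).round(4))
print("label",onz("top",f((303,229)),.042))
a,b=onz("top",f((195,372)),.03),onz("top",f((338,322)),.04)
w=onz("top",f((207,377)),.04),onz("top",f((338,324)),.04)
print("scanner front/back top",w,a,b, "eye top",onz("top",f((382,304)),.044))
g=lambda x,y:(130+x/4.5,140+y/4.5); h=lambda x,y:(200+(x-405)/4.5,250+y/4.5)
for nm,t in(("post end",g(103,105)),("tip",g(101.5,260))): print(nm,onz("top",t,.24))
for nm,t in(("post end s",h(523,103)),("tip s",h(682,145))): print(nm,onz("side",t,.24))
print(tri(h(510,80),g(95,76)), tri(h(691,134),g(97,267)))
E
```

```text
[[ 0.6323  0.1277  0.06  ]
 [ 0.6364  0.0529  0.06  ]
 [ 0.6409 -0.0228  0.06  ]
 [ 0.6455 -0.0981  0.06  ]
 [ 0.6501 -0.1727  0.06  ]]
pitch 0.07523022080998341 yaw y-axis off 3.3939352963147433
places [[ 0.6322  0.1271  0.06  ]
 [ 0.6366  0.0523  0.06  ]
 [ 0.641  -0.0226  0.06  ]
 [ 0.6455 -0.0975  0.06  ]
 [ 0.6499 -0.1723  0.06  ]]
label [ 0.56213693 -0.02760786  0.042     ]
scanner front/back top (array([0.43612131, 0.05553806, 0.04      ]), array([ 0.47967595, -0.05589805,  0.04      ])) [0.44175442 0.06620452 0.03      ] [ 0.48139217 -0.05593487  0.04      ] eye top [ 0.4956445  -0.09340312  0.044     ]
post end [0.57619963 0.36629368 0.24      ]
tip [0.49881121 0.36349018 0.24      ]
post end s [0.58061786 0.36708519 0.24      ]
tip s [0.49821852 0.36434707 0.24      ]
(array([0.58622448, 0.36575794, 0.25433253]), np.float64(0.001369240554360545)) (array([0.49352723, 0.36255781, 0.24861164]), np.float64(0.0003585835698000976))
```

```bash
python3 -m jog '[[[0,0,0.02,0,0,21,0],[0,0,0.02,0,0,21,0],[0,0,0.02,0,0,21,0],[0,0,0.02,0,0,21,0]]]'; python3 - <<'E'
from h import *
p,r,o=pose(); print(p,r.as_matrix().round(3),o["joint_pos"].round(3))
E
```

```text
clock: 0.43
eef_pos: [0.1964, -0.4597, 0.2592]
tool_rot: [0.926, 0.377, -0.0, -0.0]
ft_force: [0.4, -0.2, 0.3]
grip_width: 0.085
[ 0.19640166 -0.45968207  0.25917057] [[ 0.716  0.698 -0.   ]
 [ 0.698 -0.716  0.   ]
 [ 0.    -0.    -1.   ]] [-1.167  0.233  0.047  1.385 -0.     1.202]
```

```bash
cat >> h.py <<'E'
def look():
    bs=blobs(bot.camera("side"),*BLUE,30); bt=blobs(bot.camera("top"),*BLUE,30)
    for c,a in bs:
        if a>900: continue
        r=min((tri(c,t)+(b,) for t,b in bt),key=lambda r:r[1]) if bt else None
        print("side",c.round(1),a,"z.062:",onz("side",c,.062)[:2].round(4),"z.122:",onz("side",c,.122)[:2].round(4),"tri",r[0].round(4) if r is not None and r[1]<.006 else None, r[2] if r else None)
    print("top",[(c.round(1).tolist(),int(a),onz("top",c,.066)[:2].round(4).tolist()) for c,a in bt if a<1500])
E
python3 -m jog '[[[0.172,0.142,-0.06,0,0,49.1,0],[0.172,0.142,-0.06,0,0,49.1,0],[0.172,0.142,-0.06,0,0,49.1,0],[0.172,0.142,-0.06,0,0,49.1,0],[0.172,0.142,-0.06,0,0,49.1,0],[0.172,0.142,-0.06,0,0,49.1,0],[0.172,0.142,-0.06,0,0,49.1,0],[0.172,0.142,-0.06,0,0,49.1,0],[0.172,0.142,-0.06,0,0,49.1,0]]]'; python3 - <<'E'
from h import *
look()
E
```

```text
clock: 1.18
eef_pos: [0.3684, -0.3174, 0.1989]
tool_rot: [0.688, 0.725, -0.0, -0.001]
ft_force: [0.2, -0.0, 0.1]
grip_width: 0.0852
side [357.5 150. ] 107 z.062: [ 0.4937 -0.3484] z.122: [ 0.4739 -0.2743] tri [ 0.478  -0.2898  0.1094] 185
side [391.2 162.3] 212 z.062: [ 0.3684 -0.3201] z.122: [ 0.3564 -0.2478] tri [ 0.3686 -0.3175  0.0641] 431
side [372.8 172.2] 121 z.062: [ 0.413  -0.2526] z.122: [ 0.3983 -0.1846] tri [ 0.4015 -0.1987  0.1095] 178
side [329.7 280.2] 388 z.062: [0.4067 0.1945] z.122: [0.3924 0.2344] tri [0.4065 0.1972 0.066 ] 427
top [([440.3, 212.6], 185, [0.4849, -0.2997]), ([240.9, 246.5], 427, [0.4073, 0.1973]), ([403.9, 244.7], 178, [0.406, -0.2054]), ([450.0, 259.0], 431, [0.369, -0.317])]
```

```bash
python3 -m jog '[[[0,0,-0.08,0,0,0.5,0],[0,0,-0.12,0,0,0.5,0],[0,0,-0.16,0,0,0.5,0],[0,0,-0.161,0,0,0.5,0],[0,0,-0.161,0,0,0.5,255],[0,0,-0.161,0,0,0.5,255],[0,0,-0.161,0,0,0.5,255],[0,0,-0.161,0,0,0.5,255],[0,0,-0.161,0,0,0.5,255],[0,0,-0.161,0,0,0.5,255]]]'
python3 -m jog '[[[0,0,0.0,0,0,0,255],[0,0,0,0,0,0,255],[0,0,0.03,0,0,0,255],[0,0,0.06,0,0,0,255],[0,0,0.1,0,0,0,255],[0,0,0.14,0,0,0,255],[0,0,0.14,0,0,0,255]]]'
```

```text
clock: 2.12
eef_pos: [0.3697, -0.3189, 0.0402]
tool_rot: [0.684, 0.73, 0.0, 0.002]
ft_force: [-0.5, -0.7, -1.2]
grip_width: 0.0562
clock: 2.7
eef_pos: [0.3722, -0.3209, 0.1866]
tool_rot: [0.684, 0.73, 0.0, 0.007]
ft_force: [1.9, -0.9, -1.0]
grip_width: 0.056
```

```bash
python3 -m jog '[[[0,0,0.03,0,0,0,255],[0.28,0.145,0.03,0,0,0,255],[0.28,0.145,0.03,0,0,0,255],[0.28,0.145,0.03,0,0,0,255],[0.28,0.145,0.03,0,0,0,255],[0.28,0.145,0.03,0,0,0,255],[0.28,0.145,0.03,0,0,0,255],[0.28,0.145,0.03,0,0,0,255],[0.28,0.145,0.03,0,0,0,255],[0.28,0.145,0.03,0,0,0,255]]]'
python3 -m jog '[[[0,0,0,0,0,0,255],[0,0,0,0,0,0,255],[0,0,0,0,0,0,255]]]'; python3 - <<'E'
from h import *
look()
E
```

```text
clock: 3.53
eef_pos: [0.6524, -0.1688, 0.2061]
tool_rot: [0.682, 0.732, 0.001, -0.0]
ft_force: [0.3, 0.1, -1.8]
grip_width: 0.056
clock: 3.78
eef_pos: [0.6474, -0.1735, 0.2083]
tool_rot: [0.684, 0.729, -0.0, -0.0]
ft_force: [-0.1, 0.5, -1.8]
grip_width: 0.0556
side [292.7 129.7] 223 z.062: [ 0.7517 -0.3885] z.122: [ 0.7156 -0.3119] tri None 4637
side [357.7 149.8] 105 z.062: [ 0.4931 -0.3495] z.122: [ 0.4733 -0.2753] tri [ 0.4784 -0.2965  0.1049] 120
side [372.9 172.2] 114 z.062: [ 0.4126 -0.2524] z.122: [ 0.3979 -0.1843] tri None 427
side [329.7 280.1] 391 z.062: [0.4068 0.1943] z.122: [0.3924 0.2343] tri [0.4065 0.1972 0.0662] 427
top [([442.7, 212.9], 120, [0.484, -0.3056]), ([240.9, 246.5], 427, [0.4073, 0.1973])]
```

```bash
python3 -m jog '[[[0.0025,0.001,-0.04,0,0,0,255],[0.0025,0.001,-0.07,0,0,0,255],[0.0025,0.001,-0.09,0,0,0,255],[0.0025,0.001,-0.1,0,0,0,255],[0.0025,0.001,-0.103,0,0,0,255],[0.0025,0.001,-0.105,0,0,0,255],[0.0025,0.001,-0.107,0,0,0,255],[0.0025,0.001,-0.107,0,0,0,255],[0.0025,0.001,-0.108,0,0,0,255],[0.0025,0.001,-0.108,0,0,0,255]]]'
```

```text
clock: 4.72
eef_pos: [0.6517, -0.1719, 0.1015]
tool_rot: [0.684, 0.73, 0.001, 0.001]
ft_force: [-0.5, -0.3, -1.0]
grip_width: 0.0559
```

```bash
python3 -m jog '[[[0,0,-0.001,0,0,0,255],[0,0,-0.001,0,0,0,40],[0,0,-0.001,0,0,0,40],[0,0,-0.001,0,0,0,40],[0,0,-0.001,0,0,0,40],[0,0,0.03,0,0,0,40],[0,0,0.07,0,0,0,40],[0,0,0.11,0,0,0,40],[0,0,0.13,0,0,0,40],[0,0,0.13,0,0,0,40]]]'
python3 -m jog '[[[-0.12,-0.06,0,0,0,0,0],[-0.24,-0.11,0,0,0,0,0],[-0.24,-0.11,0,0,0,0,0],[-0.24,-0.11,0,0,0,0,0],[-0.24,-0.11,0,0,0,0,0],[-0.24,-0.11,0,0,0,0,0],[-0.24,-0.11,0,0,0,0,0],[-0.24,-0.11,0,0,0,0,0],[-0.24,-0.11,0,0,0,0,0]]]'; python3 - <<'E'
from h import *
look()
E
```

```text
clock: 5.55
eef_pos: [0.6539, -0.1726, 0.2382]
tool_rot: [0.684, 0.73, 0.003, 0.006]
ft_force: [0.1, -0.4, 0.2]
grip_width: 0.0718
clock: 6.3
eef_pos: [0.4108, -0.2821, 0.2304]
tool_rot: [0.684, 0.729, 0.0, 0.0]
ft_force: [-0.6, 0.4, 0.0]
grip_width: 0.0854
side [357.5 149.9] 108 z.062: [ 0.4937 -0.3486] z.122: [ 0.4738 -0.2745] tri [ 0.4774 -0.2883  0.1109] 172
side [294.2 157.7] 221 z.062: [ 0.6849 -0.2407] z.122: [ 0.653  -0.1734] tri [ 0.6514 -0.1697  0.1254] 403
side [372.9 172.1] 123 z.062: [ 0.4129 -0.2531] z.122: [ 0.3982 -0.185 ] tri [ 0.4014 -0.1986  0.1099] 178
side [329.7 280.2] 391 z.062: [0.4068 0.1945] z.122: [0.3925 0.2344] tri [0.4066 0.1972 0.066 ] 427
top [([388.5, 142.1], 403, [0.6697, -0.1775]), ([439.8, 212.7], 172, [0.4846, -0.2985]), ([240.9, 246.5], 427, [0.4073, 0.1973]), ([403.9, 244.7], 178, [0.406, -0.2054])]
```

```bash
python3 -m jog '[[[0.067,-0.007,0,0,0,0,0],[0.067,-0.007,0,0,0,0,0],[0.067,-0.007,-0.02,0,0,0,0],[0.067,-0.007,-0.06,0,0,0,0],[0.067,-0.007,-0.1,0,0,0,0],[0.067,-0.007,-0.14,0,0,0,0],[0.067,-0.007,-0.16,0,0,0,0],[0.067,-0.007,-0.168,0,0,0,0],[0.067,-0.007,-0.168,0,0,0,0],[0.067,-0.007,-0.168,0,0,0,255]]]'
python3 -m jog '[[[0,0,0,0,0,0,255],[0,0,0,0,0,0,255],[0,0,0,0,0,0,255],[0,0,0,0,0,0,255],[0,0,0,0,0,0,255],[0,0,0,0,0,0,255]]]'
python3 -m jog '[[[0,0,0.03,0,0,0,255],[0,0,0.06,0,0,0,255],[0,0,0.1,0,0,0,255],[0,0,0.14,0,0,0,255],[0,0,0.14,0,0,0,255]]]'
```

```text
clock: 7.23
eef_pos: [0.4795, -0.2886, 0.0628]
tool_rot: [0.683, 0.73, 0.0, 0.0]
ft_force: [0.3, 0.2, 1.0]
grip_width: 0.0756
clock: 7.73
eef_pos: [0.4793, -0.2898, 0.0649]
tool_rot: [0.684, 0.73, 0.001, 0.002]
ft_force: [-1.9, 0.3, 6.9]
grip_width: 0.0528
clock: 8.15
eef_pos: [0.4821, -0.2913, 0.212]
tool_rot: [0.684, 0.73, 0.002, 0.008]
ft_force: [2.7, -0.1, -1.8]
grip_width: 0.0527
```

```bash
python3 -m jog '[[[0,0.02,0.03,0,0,0,255],[0.154,0.4165,0.03,0,0,0,255],[0.154,0.4165,0.03,0,0,0,255],[0.154,0.4165,0.03,0,0,0,255],[0.154,0.4165,0.03,0,0,0,255],[0.154,0.4165,0.03,0,0,0,255],[0.154,0.4165,0.03,0,0,0,255],[0.154,0.4165,0.03,0,0,0,255],[0.154,0.4165,0.03,0,0,0,255],[0.154,0.4165,0.03,0,0,0,255]]]'
python3 -m jog '[[[0.025,0.07,0,0,0,0,255],[0.025,0.07,0,0,0,0,255],[0.025,0.07,0,0,0,0,255],[0.025,0.07,0,0,0,0,255],[0.025,0.07,0,0,0,0,255]]]'; python3 - <<'E'
from h import *
look()
E
```

```text
clock: 8.98
eef_pos: [0.614, 0.0828, 0.2324]
tool_rot: [0.684, 0.73, 0.0, 0.0]
ft_force: [0.9, -0.8, -2.3]
grip_width: 0.053
clock: 9.4
eef_pos: [0.6383, 0.1506, 0.2317]
tool_rot: [0.684, 0.73, -0.001, -0.0]
ft_force: [-0.3, -0.6, -2.2]
grip_width: 0.0527
side [294.2 157.7] 221 z.062: [ 0.6849 -0.2407] z.122: [ 0.653  -0.1734] tri [ 0.6514 -0.1696  0.1254] 404
side [372.9 172.1] 123 z.062: [ 0.4129 -0.2531] z.122: [ 0.3982 -0.185 ] tri [ 0.4014 -0.1986  0.1099] 178
side [243.6 190.9] 134 z.062: [ 0.7736 -0.038 ] z.122: [0.7361 0.0165] tri None 4631
side [329.6 280.1] 391 z.062: [0.407  0.1943] z.122: [0.3926 0.2342] tri None 4631
top [([388.5, 142.1], 404, [0.6697, -0.1775]), ([403.9, 244.7], 178, [0.406, -0.2054])]
```

```bash
python3 -m jog '[[[-0.006,-0.0235,-0.03,0,0,0,255],[-0.006,-0.0235,-0.06,0,0,0,255],[-0.006,-0.0235,-0.08,0,0,0,255],[-0.006,-0.0235,-0.09,0,0,0,255],[-0.006,-0.0235,-0.1,0,0,0,255],[-0.006,-0.0235,-0.103,0,0,0,255],[-0.006,-0.0235,-0.105,0,0,0,255],[-0.006,-0.0235,-0.106,0,0,0,255],[-0.006,-0.0235,-0.107,0,0,0,255],[-0.006,-0.0235,-0.107,0,0,0,255]]]'
```

```text
clock: 10.33
eef_pos: [0.6334, 0.1276, 0.1263]
tool_rot: [0.684, 0.73, 0.001, 0.001]
ft_force: [-0.0, -0.1, -2.4]
grip_width: 0.0528
```

```bash
python3 -m jog '[[[0,0,-0.001,0,0,0,255],[0,0,-0.0015,0,0,0,255],[0,0,-0.002,0,0,0,255],[0,0,-0.002,0,0,0,255]]]'
python3 -m jog '[[[0,0,0,0,0,0,40],[0,0,0,0,0,0,40],[0,0,0,0,0,0,40],[0,0,0,0,0,0,40],[0,0,0.03,0,0,0,40],[0,0,0.07,0,0,0,40],[0,0,0.11,0,0,0,40],[0,0,0.12,0,0,0,40],[0,0,0.12,0,0,0,40]]]'
python3 -m jog '[[[-0.02,-0.03,0,0,0,0,0],[-0.2,-0.27,0,0,0,0,0],[-0.2,-0.27,0,0,0,0,0],[-0.2,-0.27,0,0,0,0,0],[-0.2,-0.27,0,0,0,0,0],[-0.2,-0.27,0,0,0,0,0],[-0.2,-0.27,0,0,0,0,0],[-0.2,-0.27,0,0,0,0,0],[-0.2,-0.27,0,0,0,0,0],[-0.2,-0.27,0,0,0,0,0]]]'
python3 - <<'E'
from h import *
look()
E
```

```text
clock: 10.67
eef_pos: [0.6333, 0.1276, 0.1249]
tool_rot: [0.684, 0.73, 0.001, 0.001]
ft_force: [-2.5, -0.0, 4.8]
grip_width: 0.0528
clock: 11.42
eef_pos: [0.6352, 0.1278, 0.2487]
tool_rot: [0.684, 0.73, 0.004, 0.003]
ft_force: [0.6, 0.3, 0.2]
grip_width: 0.0719
clock: 12.25
eef_pos: [0.4305, -0.1444, 0.2422]
tool_rot: [0.686, 0.728, -0.001, -0.001]
ft_force: [0.3, 1.1, 0.6]
grip_width: 0.0854
side [294.2 157.7] 221 z.062: [ 0.6849 -0.2407] z.122: [ 0.653  -0.1734] tri [ 0.6514 -0.1697  0.1253] 404
side [372.9 172.2] 114 z.062: [ 0.4126 -0.2524] z.122: [ 0.3979 -0.1843] tri None 427
side [257.  214.5] 146 z.062: [0.6889 0.0414] z.122: [0.6568 0.091 ] tri [0.6325 0.1282 0.167 ] 189
side [329.7 280.2] 389 z.062: [0.4068 0.1945] z.122: [0.3924 0.2344] tri [0.4066 0.1972 0.066 ] 427
top [([388.6, 142.1], 404, [0.6696, -0.1776]), ([264.8, 146.7], 189, [0.6626, 0.1398]), ([240.9, 246.5], 427, [0.4073, 0.1973])]
```

```bash
python3 -m jog '[[[-0.03,-0.0555,0,0,0,0,0],[-0.03,-0.0555,0,0,0,0,0],[-0.03,-0.0555,-0.03,0,0,0,0],[-0.03,-0.0555,-0.07,0,0,0,0],[-0.03,-0.0555,-0.1,0,0,0,0],[-0.03,-0.0555,-0.1,0,0,0,0],[-0.03,-0.0555,-0.1,0,0,0,0]]]'
python3 -m jog '[[[0,0,-0.04,0,0,0,0],[0,0,-0.07,0,0,0,0],[0,0,-0.08,0,0,0,0],[0,0,-0.08,0,0,0,0],[0,0,-0.08,0,0,0,255],[0,0,-0.08,0,0,0,255],[0,0,-0.08,0,0,0,255],[0,0,-0.08,0,0,0,255],[0,0,-0.08,0,0,0,255],[0,0,-0.08,0,0,0,255]]]'
```

```text
clock: 12.93
eef_pos: [0.4023, -0.1965, 0.1419]
tool_rot: [0.683, 0.731, -0.001, -0.002]
ft_force: [-0.4, -0.6, 0.1]
grip_width: 0.0853
clock: 13.77
eef_pos: [0.4043, -0.1991, 0.0658]
tool_rot: [0.684, 0.73, 0.0, 0.002]
ft_force: [-1.8, -0.1, 7.7]
grip_width: 0.0528
```

```bash
python3 -m jog '[[[0,0,0,0,0,0,255],[0,0,0.03,0,0,0,255],[0,0,0.07,0,0,0,255],[0,0,0.11,0,0,0,255],[0,0,0.15,0,0,0,255],[0,0,0.17,0,0,0,255]]]'
python3 -m jog '[[[0.03,0.03,0,0,0,0,255],[0.234,0.25,0,0,0,0,255],[0.234,0.25,0,0,0,0,255],[0.234,0.25,0,0,0,0,255],[0.234,0.25,0,0,0,0,255],[0.234,0.25,0,0,0,0,255],[0.234,0.25,0,0,0,0,255],[0.234,0.25,0,0,0,0,255],[0.234,0.25,0,0,0,0,255],[0.234,0.25,0,0,0,0,255]]]'
python3 -m jog '[[[0,0,0,0,0,0,255],[0,0,0,0,0,0,255],[0,0,0,0,0,0,255]]]'
```

```text
clock: 14.27
eef_pos: [0.4048, -0.1992, 0.2398]
tool_rot: [0.684, 0.73, 0.001, 0.005]
ft_force: [1.2, -0.2, -2.2]
grip_width: 0.0525
clock: 15.1
eef_pos: [0.6384, 0.055, 0.2328]
tool_rot: [0.682, 0.731, 0.0, 0.0]
ft_force: [0.6, -1.0, -2.6]
grip_width: 0.0526
clock: 15.35
eef_pos: [0.6361, 0.0505, 0.2342]
tool_rot: [0.684, 0.729, 0.0, 0.0]
ft_force: [-0.3, -0.3, -2.0]
grip_width: 0.0525
```

```bash
python3 -m jog '[[[0.001,0.002,-0.03,0,0,0,255],[0.001,0.002,-0.06,0,0,0,255],[0.001,0.002,-0.08,0,0,0,255],[0.001,0.002,-0.09,0,0,0,255],[0.001,0.002,-0.1,0,0,0,255],[0.001,0.002,-0.104,0,0,0,255],[0.001,0.002,-0.106,0,0,0,255],[0.001,0.002,-0.108,0,0,0,255],[0.001,0.002,-0.109,0,0,0,255],[0.001,0.002,-0.109,0,0,0,255]]]'
python3 -m jog '[[[0,0,-0.0005,0,0,0,255],[0,0,-0.0005,0,0,0,255]]]'
```

```text
clock: 16.18
eef_pos: [0.6386, 0.0538, 0.126]
tool_rot: [0.684, 0.73, 0.001, 0.001]
ft_force: [-0.3, -0.8, 2.4]
grip_width: 0.0528
clock: 16.35
eef_pos: [0.6386, 0.0538, 0.1259]
tool_rot: [0.684, 0.73, 0.001, 0.001]
ft_force: [-2.2, -0.7, 5.6]
grip_width: 0.0526
```

```bash
python3 -m jog '[[[0,0,0,0,0,0,40],[0,0,0,0,0,0,40],[0,0,0,0,0,0,40],[0,0,0,0,0,0,40],[0,0,0.03,0,0,0,40],[0,0,0.07,0,0,0,40],[0,0,0.11,0,0,0,40],[0,0,0.12,0,0,0,40],[0,0,0.12,0,0,0,40]]]'
python3 -m jog '[[[-0.03,0.02,0,0,0,0,0],[-0.232,0.143,-0.04,0,0,0,0],[-0.232,0.143,-0.04,0,0,0,0],[-0.232,0.143,-0.04,0,0,0,0],[-0.232,0.143,-0.04,0,0,0,0],[-0.232,0.143,-0.04,0,0,0,0],[-0.232,0.143,-0.04,0,0,0,0],[-0.232,0.143,-0.04,0,0,0,0],[-0.232,0.143,-0.04,0,0,0,0],[-0.232,0.143,-0.04,0,0,0,0]]]'
python3 - <<'E'
from h import *
look()
E
```

```text
clock: 17.1
eef_pos: [0.6402, 0.054, 0.2492]
tool_rot: [0.684, 0.73, 0.004, 0.003]
ft_force: [1.2, -0.6, 0.8]
grip_width: 0.0718
clock: 17.93
eef_pos: [0.4059, 0.1967, 0.2033]
tool_rot: [0.683, 0.73, -0.0, 0.0]
ft_force: [0.2, 0.1, -0.8]
grip_width: 0.0853
side [294.2 157.7] 221 z.062: [ 0.6849 -0.2407] z.122: [ 0.653  -0.1734] tri [ 0.6514 -0.1697  0.1254] 403
side [267.2 195.8] 136 z.062: [ 0.6935 -0.0414] z.122: [0.6611 0.0134] tri [0.6364 0.0546 0.1672] 186
side [257.2 214.3] 152 z.062: [0.6887 0.0405] z.122: [0.6566 0.0902] tri [0.632  0.128  0.1678] 189
side [329.7 280.4] 377 z.062: [0.4067 0.1952] z.122: [0.3923 0.2351] tri [0.4077 0.1922 0.0575] 304
top [([388.5, 142.1], 403, [0.6697, -0.1775]), ([295.9, 144.6], 186, [0.6669, 0.0599]), ([264.8, 146.7], 189, [0.6626, 0.1398]), ([243.5, 246.7], 304, [0.4068, 0.1909])]
```

```bash
python3 -m jog '[[[0,0,-0.04,0,0,0,0],[0,0,-0.08,0,0,0,0],[0,0,-0.12,0,0,0,0],[0,0,-0.155,0,0,0,0],[0,0,-0.163,0,0,0,0],[0,0,-0.163,0,0,0,0]]]'
python3 -m jog '[[[0,0,0,0,0,0,255],[0,0,0,0,0,0,255],[0,0,0,0,0,0,255],[0,0,0,0,0,0,255],[0,0,0,0,0,0,255],[0,0,0,0,0,0,255],[0,0,0,0,0,0,255]]]'
python3 -m jog '[[[0,0,0.03,0,0,0,255],[0,0,0.06,0,0,0,255],[0,0,0.1,0,0,0,255],[0,0,0.14,0,0,0,255],[0,0,0.16,0,0,0,255]]]'
```

```text
clock: 18.53
eef_pos: [0.4043, 0.1951, 0.0383]
tool_rot: [0.684, 0.729, -0.003, -0.001]
ft_force: [-0.3, -0.1, 0.6]
grip_width: 0.0855
clock: 19.12
eef_pos: [0.4078, 0.1977, 0.0435]
tool_rot: [0.684, 0.73, 0.003, 0.001]
ft_force: [-0.1, -0.4, 6.1]
grip_width: 0.0559
clock: 19.53
eef_pos: [0.4079, 0.1979, 0.2072]
tool_rot: [0.684, 0.73, 0.005, 0.002]
ft_force: [1.1, -0.3, -2.5]
grip_width: 0.056
```

```bash
python3 -m jog '[[[0.0,-0.01,0.03,0,0,0,255],[0.2395,-0.2945,0.03,0,0,0,255],[0.2395,-0.2945,0.03,0,0,0,255],[0.2395,-0.2945,0.03,0,0,0,255],[0.2395,-0.2945,0.03,0,0,0,255],[0.2395,-0.2945,0.03,0,0,0,255],[0.2395,-0.2945,0.03,0,0,0,255],[0.2395,-0.2945,0.03,0,0,0,255],[0.2395,-0.2945,0.03,0,0,0,255],[0.2395,-0.2945,0.03,0,0,0,255]]]'
python3 -m jog '[[[0.0,0,0,0,0,0,255],[0.0,0,0,0,0,0,255],[0.0,0,0,0,0,0,255]]]'
```

```text
clock: 20.37
eef_pos: [0.6465, -0.0999, 0.2323]
tool_rot: [0.684, 0.73, 0.001, 0.001]
ft_force: [0.1, -0.2, -1.8]
grip_width: 0.056
clock: 20.62
eef_pos: [0.6449, -0.0977, 0.2311]
tool_rot: [0.684, 0.73, 0.0, -0.0]
ft_force: [0.3, 0.9, -1.8]
grip_width: 0.0556
```

```bash
python3 -m jog '[[[0.0,0,-0.03,0,0,0,255],[0,0,-0.06,0,0,0,255],[0,0,-0.09,0,0,0,255],[0,0,-0.11,0,0,0,255],[0,0,-0.12,0,0,0,255],[0,0,-0.124,0,0,0,255],[0,0,-0.126,0,0,0,255],[0,0,-0.128,0,0,0,255],[0,0,-0.129,0,0,0,255],[0,0,-0.129,0,0,0,255]]]'
python3 -m jog '[[[0,0,-0.0005,0,0,0,255],[0,0,-0.0005,0,0,0,255]]]'
```

```text
clock: 21.45
eef_pos: [0.6464, -0.0978, 0.1036]
tool_rot: [0.684, 0.73, 0.001, 0.001]
ft_force: [-0.1, -0.1, 0.4]
grip_width: 0.056
clock: 21.62
eef_pos: [0.6465, -0.0978, 0.1036]
tool_rot: [0.684, 0.73, 0.001, 0.001]
ft_force: [-0.7, 0.8, 5.4]
grip_width: 0.0561
```

```bash
python3 -m jog '[[[0,0,0,0,0,0,40],[0,0,0,0,0,0,40],[0,0,0,0,0,0,40],[0,0,0,0,0,0,40],[0,0,0.03,0,0,0,40],[0,0,0.07,0,0,0,40],[0,0,0.11,0,0,0,40],[0,0,0.12,0,0,0,40],[0,0,0.12,0,0,0,40]]]'
python3 -m jog '[[[-0.03,-0.02,0,0,0,0,0],[-0.25,-0.2,0,0,0,0,0],[-0.25,-0.2,0,0,0,0,0],[-0.25,-0.2,0,0,0,0,0],[-0.25,-0.2,0,0,0,0,0],[-0.25,-0.2,0,0,0,0,0],[-0.25,-0.2,0,0,0,0,0],[-0.25,-0.2,0,0,0,0,0],[-0.25,-0.2,0,0,0,0,0],[-0.25,-0.2,0,0,0,0,0]]]'
python3 - <<'E'
from h import *
look()
T=bot.camera("top"); S=bot.camera("side")
cv2.imwrite("pics/t2.png",T); cv2.imwrite("pics/s2.png",S)
A=cv2.resize(T[120:260,240:400],None,fx=2.5,fy=2.5,interpolation=cv2.INTER_CUBIC)
B=cv2.resize(S[190:270,300:368],None,fx=5,fy=5,interpolation=cv2.INTER_CUBIC)[:350]
cv2.imwrite("pics/c3.png",np.hstack([A[:350],B]))
p,r,o=pose(); print(p,o["joint_pos"].round(3))
E
```

```text
clock: 22.37
eef_pos: [0.6478, -0.0982, 0.2267]
tool_rot: [0.684, 0.73, 0.003, 0.004]
ft_force: [-0.3, -0.4, 0.1]
grip_width: 0.0722
clock: 23.2
eef_pos: [0.3932, -0.2984, 0.2201]
tool_rot: [0.685, 0.728, -0.0, -0.001]
ft_force: [0.6, -0.2, 0.4]
grip_width: 0.0857
side [290.4 165. ] 451 z.062: [ 0.6823 -0.2008] z.122: [ 0.6506 -0.136 ] tri [ 0.6342 -0.0967  0.1586] 401
side [267.3 195.8] 133 z.062: [ 0.6934 -0.0414] z.122: [0.661  0.0134] tri [0.6364 0.0546 0.1671] 186
side [257.2 214.3] 152 z.062: [0.6887 0.0405] z.122: [0.6566 0.0902] tri [0.632  0.128  0.1678] 189
top [([388.5, 142.1], 403, [0.6697, -0.1775]), ([359.6, 144.4], 401, [0.6649, -0.1031]), ([295.9, 144.6], 186, [0.6669, 0.0599]), ([264.8, 146.7], 189, [0.6626, 0.1398])]
[ 0.3959226  -0.29690517  0.22062073] [-0.644  0.24  -0.045  1.287  0.     0.86 ]
```

View pics/c3.png

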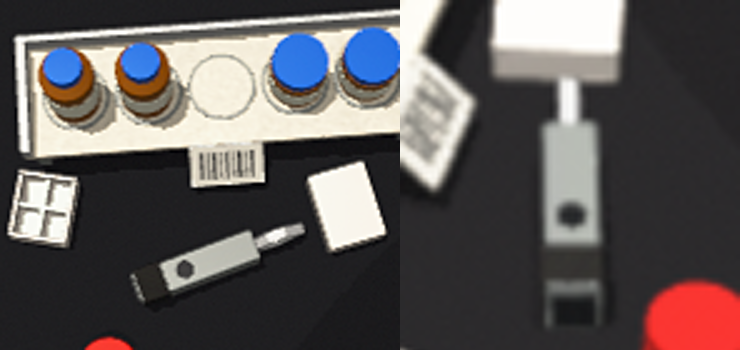

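All four stand on their circles. The top crop shows caps at 1 and 2, lids at 4 and 5, and circle 3 empty. The scanner is unmoved, with its window end at crop (140,288) and its eye at (283,235). I'll measure its axis next.

```bash
python3 - <<'E'
from h import *
T=cv2.imread("pics/t2.png"); S=cv2.imread("pics/s2.png")
def rect(im,n,x0,x1,y0,y1,lo,hi,z):
    h=cv2.cvtColor(im,cv2.COLOR_BGR2HSV)[y0:y1,x0:x1]; v=h[...,2]
    m=((v>lo)&(v<hi)&(h[...,1]<60)).astype(np.uint8)
    k,l,st,c=cv2.connectedComponentsWithStats(m,connectivity=4); i=1+np.argmax(st[1:,4])
    pts=np.argwhere(l==i)[:,::-1]+[x0,y0]
    W=np.array([onz(n,p,z)[:2] for p in pts]); ct=cv2.minAreaRect((W*1000).astype(np.float32)); print(n,len(W),"centre",W.mean(0).round(4),ct, "med V",np.median(v[l==i]))
    mu=W.mean(0); e=np.linalg.eigh(np.cov((W-mu).T))[1][:,1]; print(" axis",e.round(3), "ext",np.ptp((W-mu)@e).round(4))
rect(T,"top",285,345,205,245,110,215,.04)
rect(S,"side",325,347,205,245,90,190,.04)
print(proj("top",[.458,0,.02]),proj("side",[.458,0,.02]))
v=cv2.cvtColor(T,cv2.COLOR_BGR2GRAY)
print(v[212:242:1,290:364:3])
E
```

```text
top 441 centre [ 0.4659 -0.0106] ((466.3099670410156, -11.542335510253906), (30.535125732421875, 107.25843811035156), 19.83812141418457) med V 189.0
 axis [-0.34  0.94] ext 0.1073
side 298 centre [ 0.4675 -0.0187] ((470.1222839355469, -26.454200744628906), (55.69271469116211, 134.24009704589844), 18.611783981323242) med V 179.0
 axis [-0.314  0.949] ext 0.1345
[320.5516102  227.49459086] [334.97164478 232.63204723]
[[ 31  31  30  33  32  32  32  31  31  29  32  31  30  31  29  31 104  25
   27  64 255 235 166 167  17]
 [ 32  31  32  31  30  31  32  32  29  30  30  30  31  28  28  88 193  21
   39 214 244 240 165 124  20]
 [ 31  31  29  32  32  32  32  31  31  32  32  30  30  27  74 194 187  36
  120 250 243 230 116  35  20]
 [ 30  30  31  31  30  30  30  32  31  30  31  30  26  69 188 186 184 102
  197 233 245 124  86  14  24]
 [ 32  30  32  31  31  32  32  30  32  32  31  26  63 180 188 185 184 155
  192 213 226 108  12  18  31]
 [ 29  31  30  30  32  31  31  30  29  31  25  61 181 189 185 185 185 161
  192 121 130  38  18  18  32]
 [ 30  30  31  31  31  32  31  30  31  28  45 177 1
[... 1769 characters left out ...]
56  29  18  20  33  29  31  30  31  31
   31  31  31  32  31  30  32]
 [ 30  34  70  39  38  37  63  56  30  16  20  31  30  32  31  32  31  31
   31  30  29  31  31  30  31]
 [ 29  37  99  38  40  38  39  32  17  19  30  31  30  31  30  31  33  31
   30  32  32  30  32  31  30]
 [ 32  28 141  40  38  23  23  14  16  32  31  30  30  29  30  30  32  31
   31  31  32  31  30  30  30]
 [ 32  29 106  38  27  13  17  19  23  31  32  32  32  31  33  31  32  30
   31  31  31  30  30  31  32]
 [ 32  30  61  26  15  16  19  25  33  30  31  31  31  31  31  30  30  32
   30  32  31  31  29  31  30]
 [ 31  29  34  15  16  19  17  32  33  31  32  32  32  31  31  30  30  31
   30  30  31  31  31  30  31]]
```

```bash
cat >> h.py <<'E'
def frame(x,z):
    x=np.array(x,float); x/=np.linalg.norm(x); z=np.array(z,float); z-=x*(x@z); z/=np.linalg.norm(z); return np.c_[x,np.cross(z,x),z]
# tool in scanner frame: tool y=-s_y, tool z = -s_z cos a + s_x sin a
def tool(a):
    a=np.radians(a); z=np.array([np.sin(a),0,-np.cos(a)]); y=np.array([0,-1,0]); return np.c_[np.cross(y,z),y,z]
def Cmat():
    q=[-1.167,0.241,0.005,1.335,0,1.571]; R=Rn.from_quat([0.979684,0.200546,0,0]).as_matrix()
    A=(Rn.from_euler("Z",q[0])*Rn.from_euler("YZX",[q[1]+q[2]+q[3],q[4],q[5]])).as_matrix(); return A.T@R
def joints(R,tcp,L=.2):
    w=np.array(tcp)-L*R[:,2]; j1=np.arctan2(w[1],w[0])
    e=(Rn.from_euler("Z",-j1)*Rn.from_matrix(R@Cmat().T)).as_euler("YZX"); return np.r_[j1,e]
E
python3 - <<'E'
from h import *
p,r,o=pose(); q=o["joint_pos"]; print(Cmat().round(3)); print("check",joints(r.as_matrix(),p), q[0],q[1:4].sum(),q[4:])
for a in (0,15,30):
    tl=tool(a); g=np.array([.012,0,.01])  # grasp point in scanner frame
    tcpS=g+.011*tl[:,2]
    def rep(nm,F,mid): 
        R=F@tl; t=np.array(mid)+F@tcpS; j=joints(R,t); print(a,nm,"tcp",t.round(3),"j1,s,j5,j6",j.round(2)); return R
    A=rep("grasp",frame([-.34,.94,0],[0,0,1]),[.4585,.0065,.02])
    b=np.radians(25); ps=np.radians(3.4); sx=np.array([np.sin(b)*np.cos(ps),np.sin(b)*np.sin(ps),-np.cos(b)])
    B=rep("scan",frame(sx,[.06,-1,0]),np.array([.562,-.0275,.042])-.117*sx)
    F=frame([0,0,-1],[.035,-1,0]); e=F@[-.087,0,.002]
    C=rep("tip",F,np.array([.47,.361,.244])-e); rep("hang",F,np.array([.545,.364,.226])-e)
    for X,Y in((A,B),(B,C)): print("   rotvec deg",np.degrees(Rn.from_matrix(Y@X.T).as_rotvec()).round(1))
    print("   cur->grasp",np.degrees((Rn.from_matrix(A)*r.inv()).as_rotvec()).round(1))
E
```

```text
[[ 0.   -0.01  1.  ]
 [-0.    1.    0.01]
 [-1.   -0.   -0.  ]]
check [-0.64354632  1.57950523 -0.00639549  0.86057753] -0.643596268435876 1.4826366583523147 [2.58950328e-04 8.60265958e-01]
0 grasp tcp [0.454 0.018 0.019] j1,s,j5,j6 [ 0.04  1.58 -0.    1.26]
0 scan tcp [ 0.518 -0.029  0.137] j1,s,j5,j6 [-0.41 -3.13  1.11  2.7 ]
0 tip tcp [0.47  0.364 0.145] j1,s,j5,j6 [0.33 0.   1.26 0.  ]
0 hang tcp [0.545 0.367 0.127] j1,s,j5,j6 [0.29 0.   1.3  0.  ]
   rotvec deg [   1.8  123.2 -122.9]
   rotvec deg [-1.2 25.  -1.4]
   cur->grasp [-0.  -0.  16.1]
15 grasp tcp [0.453 0.02  0.019] j1,s,j5,j6 [-0.06  1.69  0.24  1.15]
15 scan tcp [ 0.519 -0.029  0.135] j1,s,j5,j6 [-0.41  2.54  1.15 -3.03]
15 tip tcp [0.47  0.364 0.142] j1,s,j5,j6 [ 0.34  0.71  1.16 -0.67]
15 hang tcp [0.545 0.367 0.124] j1,s,j5,j6 [ 0.3   0.77  1.19 -0.73]
   rotvec deg [   1.8  123.2 -122.9]
   rotvec deg [-1.2 25.  -1.4]
   cur->grasp [14.7  3.1 16. ]
30 grasp tcp [0.453 0.023 0.02 ] j1,s,j5,j6 [-0.15  1.85  0.45  1.01]
30 scan tcp [ 0.52  -0.03   0.132] j1,s,j5,j6 [-0.4   1.96  1.06 -2.51]
30 tip tcp [0.47  0.363 0.14 ] j1,s,j5,j6 [ 0.38  1.03  0.95 -0.94]
30 hang tcp [0.545 0.366 0.122] j1,s,j5,j6 [ 0.34  1.08  0.97 -1.  ]
   rotvec deg [   1.8  123.2 -122.9]
   rotvec deg [-1.2 25.  -1.4]
   cur->grasp [29.4  6.1 15.7]
```

```bash
python3 - <<'E'
from h import *
from scipy.spatial.transform import Slerp
a=30; tl=tool(a); tcpS=np.array([.012,0,.01])+.011*tl[:,2]
A=frame([-.34,.94,0],[0,0,1])@tl; lab=np.array([.562,-.0275,.042])
for az in (0,30,50,70):
  for be in (0,20):
    b=np.radians(be); sx=np.array([np.sin(b),np.sin(b)*.06,-np.cos(b)]); c=np.radians(az)
    F=frame(sx,[-np.cos(c),-np.sin(c),0]); R=F@tl; t=lab-.117*sx+F@tcpS
    j=joints(R,t); rv=Rn.from_matrix(R@A.T).as_rotvec(); H=frame([0,0,-1],[.035,-1,0])@tl
    sl=Slerp([0,1],Rn.from_matrix([A,R])); pth=[joints(sl(u).as_matrix(),[.42,0,.3])[[1,2,3]].round(2).tolist() for u in (0,.25,.5,.75,1)]
    print(az,be,"tcp",t.round(3),"j",j.round(2),"rv",np.degrees(rv).round(0),"toH",np.degrees(Rn.from_matrix(H@R.T).as_rotvec()).round(0),"\n   ",pth)
E
```

```text
0 0 tcp [ 0.562 -0.028  0.142] j [-0.07  0.52  0.05 -0.04] rv [-54. -78.  54.] toH [-0. -0. 92.] 
    [[1.87, 0.43, 0.95], [1.54, 0.24, 0.82], [1.22, 0.06, 0.63], [0.87, -0.05, 0.35], [0.52, -0.01, 0.0]]
0 20 tcp [ 0.528 -0.03   0.135] j [-0.09  0.18  0.08  0.01] rv [-65. -94.  45.] toH [-17.  15.  91.] 
    [[1.87, 0.43, 0.95], [1.45, 0.21, 0.87], [1.04, -0.01, 0.69], [0.61, -0.13, 0.39], [0.17, -0.0, 0.02]]
30 0 tcp [ 0.562 -0.028  0.142] j [-0.27  0.68  0.66 -0.47] rv [-34. -94.  77.] toH [ 0.  0. 62.] 
    [[1.87, 0.43, 0.95], [1.55, 0.32, 0.66], [1.22, 0.29, 0.31], [0.93, 0.41, -0.09], [0.7, 0.69, -0.5]]
30 20 tcp [ 0.528 -0.03   0.135] j [-0.33  0.3   0.79 -0.38] rv [ -48. -111.   74.] toH [-12.  17.  60.] 
    [[1.87, 0.43, 0.95], [1.45, 0.29, 0.69], [1.03, 0.25, 0.34], [0.64, 0.42, -0.06], [0.3, 0.81, -0.39]]
50 0 tcp [ 0.562 -0.028  0.142] j [-0.34  1.01  0.94 -0.92] rv [ -18. -103.   91.] toH [-0.  0. 42.] 
    [[1.87, 0.43, 0.95], [1.57, 0.38, 0.55], [1.3, 0.45, 0.09], [1.11, 0.67, -0.42], [1.09, 0.97, -1.02]]
50 20 tcp [ 0.528 -0.03   0.135] j [-0.4   0.65  1.11 -0.87] rv [ -34. -120.   92.] toH [-8. 19. 40.] 
    [[1.87, 0.43, 0.95], [1.48, 0.35, 0.57], [1.1, 0.42, 0.11], [0.82, 0.71, -0.4], [0.71, 1.14, -0.93]]
70 0 tcp [ 0.562 -0.028  0.142] j [-0.36  1.57  1.05 -1.58] rv [  -0. -111.  104.] toH [-0. -0. 22.] 
    [[1.87, 0.43, 0.95], [1.62, 0.45, 0.43], [1.44, 0.59, -0.15], [1.42, 0.83, -0.83], [1.68, 1.04, -1.7]]
70 20 tcp [ 0.528 -0.03   0.135] j [-0.42  1.39  1.2  -1.72] rv [ -18. -125.  110.] toH [-5. 20. 21.] 
    [[1.87, 0.43, 0.95], [1.52, 0.41, 0.44], [1.23, 0.56, -0.14], [1.14, 0.89, -0.82], [1.5, 1.21, -1.84]]
```

```bash
python3 -m jog '[[[0.07,0.27,0,29.4,6.1,15.7,0],[0.07,0.27,0,29.4,6.1,15.7,0],[0.07,0.27,0,29.4,6.1,15.7,0],[0.07,0.27,0,29.4,6.1,15.7,0],[0.07,0.27,0,29.4,6.1,15.7,0],[0.07,0.27,0,29.4,6.1,15.7,0],[0.07,0.27,0,29.4,6.1,15.7,0],[0.07,0.27,-0.04,29.4,6.1,15.7,0],[0.07,0.27,-0.08,29.4,6.1,15.7,0],[0.07,0.27,-0.11,29.4,6.1,15.7,0]]]'
python3 -m jog '[[[0,0,0,0,0,0,0],[0,0,0,0,0,0,0],[0,0,0,0,0,0,0]]]'
cat > g.py <<'E'
from h import *
import sys
p,r,o=pose(); a=30; A=frame([-.34,.94,0],[0,0,1])@tool(a)
t=np.array([.4545,.018,.030])+.011*A[:,2]; pre=t-.1*A[:,2]
print("p",p,"j",o["joint_pos"].round(2)); print("toPre",(pre-p).round(4),"toGrasp",(t-p).round(4),"turn",np.degrees((Rn.from_matrix(A)*r.inv()).as_rotvec()).round(2))
E
python3 g.py
```

```text
clock: 24.23
eef_pos: [0.4652, -0.0254, 0.1087]
tool_rot: [0.554, 0.792, 0.148, -0.212]
ft_force: [-0.8, -0.3, -0.5]
grip_width: 0.0855
clock: 24.48
eef_pos: [0.4663, -0.0273, 0.1125]
tool_rot: [0.555, 0.791, 0.149, -0.211]
ft_force: [-0.8, 0.1, 1.3]
grip_width: 0.0854
p [ 0.46625394 -0.02728165  0.11254732] j [-0.31  0.51 -0.06  1.33  0.41  0.84]
toPre [ 0.0034  0.0034 -0.0055] toGrasp [-0.0136  0.0505 -0.0921] turn [0.06 0.12 0.02]
```

```bash
python3 -m jog '[[[0.0034,0.0034,-0.0055,0,0,0,0],[-0.002,0.019,-0.034,0,0,0,0],[-0.008,0.034,-0.063,0,0,0,0],[-0.0125,0.047,-0.086,0,0,0,0],[-0.0136,0.0505,-0.092,0,0,0,0],[-0.0136,0.0505,-0.092,0,0,0,0],[-0.0136,0.0505,-0.092,0,0,0,0]]]'
python3 g.py
python3 -m jog '[[[0,0,0,0,0,0,255],[0,0,0,0,0,0,255],[0,0,0,0,0,0,255],[0,0,0,0,0,0,255],[0,0,0,0,0,0,255],[0,0,0,0,0,0,255],[0,0,0,0,0,0,255],[0,0,0,0,0,0,255],[0,0,0,0,0,0,255],[0,0,0,0,0,0,255]]]'
```

```text
clock: 25.07
eef_pos: [0.4532, 0.0224, 0.0206]
tool_rot: [0.555, 0.791, 0.149, -0.21]
ft_force: [-0.4, 0.2, 0.6]
grip_width: 0.0853
p [0.45318895 0.02240283 0.02064863] j [-0.23  0.58 -0.23  1.06  0.43  0.93]
toPre [ 0.0164 -0.0462  0.0864] toGrasp [-0.0006  0.0008 -0.0002] turn [0.09 0.2  0.08]
clock: 25.9
eef_pos: [0.4527, 0.0223, 0.0201]
tool_rot: [0.556, 0.79, 0.149, -0.21]
ft_force: [1.3, -1.7, 5.2]
grip_width: 0.0313
```

```bash
python3 -m jog '[[[0,0,0.02,0,0,0,255],[0,0,0.06,0,0,0,255],[-0.02,0,0.1,0,0,0,255],[-0.03,0,0.14,0,0,0,255],[-0.04,0,0.18,0,0,0,255],[-0.04,0,0.2,0,0,0,255],[-0.04,0,0.2,0,0,0,255],[-0.04,0,0.2,0,0,0,255]]]'
python3 - <<'E'
from h import *
p,r,o=pose(); tl=tool(30); b=np.radians(15); sx=np.array([np.sin(b),np.sin(b)*.06,-np.cos(b)])
F=frame(sx,[-1,-.06,0]); R=F@tl; t=np.array([.562,-.0275,.042])-.117*sx+F@(np.array([.012,0,.01])+.011*tl[:,2])
print(p,o["joint_pos"].round(2),"target",t.round(4),"d",(t-p).round(4),"turn",np.degrees((Rn.from_matrix(R)*r.inv()).as_rotvec()).round(1),joints(R,t).round(2))
T=bot.camera("top"); S=bot.camera("side"); c=proj("side",p).astype(int); d=proj("top",p).astype(int); print(c,d)
A=cv2.resize(T[max(d[1]-70,0):d[1]+70,d[0]-80:d[0]+80],(400,350)); B=cv2.resize(S[c[1]-60:c[1]+80,c[0]-80:c[0]+80],(400,350)); cv2.imwrite("pics/c4.png",np.hstack([A,B]))
E
```

```text
clock: 26.57
eef_pos: [0.4121, 0.0224, 0.2199]
tool_rot: [0.555, 0.791, 0.149, -0.21]
ft_force: [0.3, -0.1, -1.8]
grip_width: 0.0311
[0.41212659 0.02243817 0.21988657] [-0.25  0.29 -0.1   1.49  0.43  0.91] target [ 0.5358 -0.0291  0.138 ] d [ 0.1237 -0.0515 -0.0819] turn [-60.8 -92.1  50.8] [-0.12  0.26  0.16 -0.05]
[348 192] [309 236]
```

View pics/c4.png

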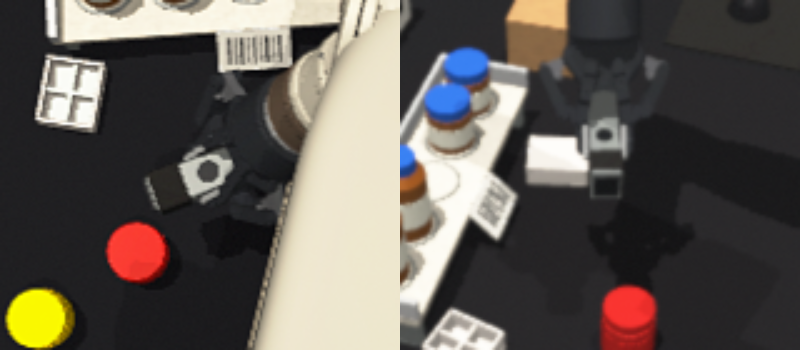

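```bash
python3 -m jog '[[[0.03,-0.02,0.02,-30.4,-46,25.4,255],[0.06,-0.04,0.04,-30.4,-46,25.4,255],[0.09,-0.05,0.05,-30.4,-46,25.4,255],[0.09,-0.05,0.05,-30.4,-46,25.4,255],[0.09,-0.05,0.05,-30.4,-46,25.4,255],[0.09,-0.05,0.05,-30.4,-46,25.4,255],[0.09,-0.05,0.05,-30.4,-46,25.4,255],[0.09,-0.05,0.05,-30.4,-46,25.4,255],[0.09,-0.05,0.05,-30.4,-46,25.4,255],[0.09,-0.05,0.05,-30.4,-46,25.4,255]]]'
python3 -m jog '[[[0,0,0,-30.4,-46,25.4,255],[0,0,0,-30.4,-46,25.4,255],[0,0,0,-30.4,-46,25.4,255],[0,0,0,-30.4,-46,25.4,255],[0,0,0,-30.4,-46,25.4,255],[0,0,0,-30.4,-46,25.4,255],[0,0,0,-30.4,-46,25.4,255],[0,0,0,-30.4,-46,25.4,255],[0,0,0,-30.4,-46,25.4,255],[0,0,0,-30.4,-46,25.4,255]]]'
cat > sc.py <<'E'
from h import *
p,r,o=pose(); tl=tool(30); b=np.radians(15); sx=np.array([np.sin(b),np.sin(b)*.06,-np.cos(b)])
F=frame(sx,[-1,-.06,0]); R=F@tl; t=np.array([.562,-.0275,.042])-.117*sx+F@(np.array([.012,0,.01])+.011*tl[:,2])
print(p,o["joint_pos"].round(2),o["grip_width"],"d",(t-p).round(4),"turn",np.degrees((Rn.from_matrix(R)*r.inv()).as_rotvec()).round(1))
E
python3 sc.py
```

```text
clock: 27.5
eef_pos: [0.4973, -0.0261, 0.2645]
tool_rot: [0.308, 0.919, 0.096, 0.226]
ft_force: [-0.3, 0.7, -2.0]
grip_width: 0.0311
clock: 28.33
eef_pos: [0.5317, -0.0363, 0.3019]
tool_rot: [-0.025, 0.807, 0.02, 0.59]
ft_force: [0.8, -0.5, -0.3]
grip_width: 0.0312
[ 0.53171628 -0.03625231  0.3019229 ] [-0.21 -0.18 -1.08 -0.58  0.26 -0.08] 0.031163793472958747 d [ 0.0041  0.0072 -0.1639] turn [-0.  -2.7 -0.2]
```

```bash
cat > fk.py <<'E'
from h import *
from scipy.optimize import least_squares
D=[([-1.167,.241,.005,1.335,0,1.571],[.1963,-.4593,.2385]),([-1.167,.233,.047,1.385,0,1.202],[.1964,-.4597,.2592]),([-.644,.24,-.045,1.287,0,.86],[.3959,-.2969,.2206]),
([-.31,.51,-.06,1.33,.41,.84],[.46625,-.02728,.11255]),([-.23,.58,-.23,1.06,.43,.93],[.4532,.0224,.0206]),([-.25,.29,-.1,1.49,.43,.91],[.41212,.02244,.21989]),([-.21,-.18,-1.08,-.58,.26,-.08],[.5317,-.0363,.3019])]
o=bot.get_obs(); D.append((list(o["joint_pos"]),list(o["eef_pos"])))
Ry=lambda a:Rn.from_euler("y",a).as_matrix(); Rz=lambda a:Rn.from_euler("z",a).as_matrix()
def rows(q):
    A=Ry(q[1]);B=Ry(q[1]-q[2]);S=Ry(q[1]-q[2]+q[3]); J=S@Rz(q[4])
    return np.c_[[0,0,1],A[:,0],A[:,2],B[:,0],B[:,2],S[:,0],J[:,0]]
M_=np.vstack([rows(q) for q,_ in D]); b_=np.concatenate([Rz(-q[0])@p for q,p in D])
pr=np.array([.15,0,.3,.3,0,.08,.15]); lam=.01
P=pr+np.linalg.solve(M_.T@M_+lam**2*np.eye(7),M_.T@(b_-M_@pr))
def fk(q):
    p=Rz(q[0])@(rows(q)@P); R=(Rn.from_euler("Z",q[0])*Rn.from_euler("YZX",[q[1]-q[2]+q[3],q[4],q[5]])).as_matrix()@Cmat(); return p,R
LO=np.array([-2.72,-1.05,-1.09,-1.99,-1.42,-3.14]);HI=np.array([2.72,1.87,1.28,2.15,1.44,3.14])
def ik(R,t,q0):
    f=lambda q:np.r_[(fk(q)[0]-t)*10,(Rn.from_matrix(fk(q)[1]@R.T)).as_rotvec()]
    s=least_squares(f,np.clip(q0,LO+.03,HI-.03),bounds=(LO,HI)); return s.x,np.linalg.norm(fk(s.x)[0]-t),np.degrees(np.linalg.norm(f(s.x)[3:])),np.min(np.minimum(s.x-LO,HI-s.x))
E
python3 - <<'E'
from fk import *
print("P",P.round(3),"res mm",(1000*(M_@P-b_)).reshape(-1,3).round(1).tolist())
q0=np.array(D[-1][0]); tl=tool(30); tS=np.array([.012,0,.01])+.011*tl[:,2]
for az in (0,30,50,70,90):
  for be in (-10,0,15,30):
    b=np.radians(be); sx=np.array([np.sin(b),np.sin(b)*.06,-np.cos(b)]); c=np.radians(az)
    F=frame(sx,[-np.cos(c),-np.sin(c),0]); R=F@tl; t=np.array([.562,-.0275,.042])-.117*sx+F@tS
    best=min((ik(R,t,g) for g in (q0,[-.3,.3,-.5,.5,.9,-1],[-.3,.3,0,1,.9,-1])),key=lambda r:r[1]+r[2]/100); print(az,be,t.round(3),best[0].round(2),np.round(best[1:],3))
F=frame([0,0,-1],[.035,-1,0]); R=F@tl
for e in ([.465,.361,.244],[.545,.364,.244],[.545,.364,.224]):
    t=np.array(e)-F@[-.087,0,.002]+F@tS; r=ik(R,t,[.3,.3,-.3,.5,.9,-1]); print("hang",e,t.round(3),r[0].round(2),np.round(r[1:],3))
E
```

```text
P [0.243 0.001 0.491 0.391 0.007 0.1   0.296] res mm [[0.5, -0.0, -0.0], [0.0, 0.0, -0.6], [-0.3, -0.3, -0.6], [1.1, 1.6, 1.3], [-0.4, -1.9, 0.9], [-0.4, -0.4, -0.9], [0.6, 0.7, 0.3], [-0.5, 0.1, -0.5]]
0 -10 [ 0.579 -0.026  0.14 ] [-0.06  0.14 -0.89 -0.34  0.03 -0.05] [0.    0.    0.196]
0 0 [ 0.562 -0.028  0.142] [-0.08  0.25 -1.09 -0.81  0.06 -0.04] [0.    0.    0.003]
0 15 [ 0.536 -0.029  0.138] [-0.15  0.19 -1.09 -0.71  0.18 -0.07] [9.0000e-03 1.7327e+01 0.0000e+00]
0 30 [ 0.512 -0.03   0.128] [-0.6   1.03 -1.09 -1.99  1.09 -0.07] [1.9000e-02 2.9023e+01 0.0000e+00]
30 -10 [ 0.579 -0.027  0.14 ] [-0.37  0.24 -0.7   0.    0.69 -0.63] [0.    0.    0.393]
30 0 [ 0.562 -0.028  0.142] [-0.43  0.28 -0.88 -0.38  0.77 -0.6 ] [0.    0.    0.212]
30 15 [ 0.536 -0.029  0.138] [-0.51  0.55 -1.09 -1.15  0.93 -0.53] [0.    0.022 0.   ]
30 30 [ 0.512 -0.031  0.128] [-0.62  1.03 -1.09 -1.99  1.17 -0.37] [2.000e-03 3.133e+00 0.000e+00]
50 -10 [ 0.579 -0.027  0.14 ] [-0.46  0.41 -0.39  0.56  0.92 -1.17] [0.    0.    0.524]
50 0 [ 0.562 -0.028  0.142] [-0.51  0.39 -0.56  0.3   1.01 -1.2 ] [0.    0.
[... 489 characters left out ...]
8  0.96  1.26 -2.52] [0.    0.    0.176]
90 -10 [ 0.579 -0.027  0.14 ] [-0.44  0.9   0.39  1.78  0.84 -2.23] [0.   0.   0.37]
90 0 [ 0.562 -0.028  0.142] [-0.47  0.81  0.23  1.64  0.89 -2.36] [0.    0.    0.509]
90 15 [ 0.536 -0.03   0.138] [-0.53  0.73  0.02  1.47  0.97 -2.57] [0.    0.    0.472]
90 30 [ 0.512 -0.031  0.128] [-0.59  0.7  -0.14  1.34  1.05 -2.83] [0.    0.    0.311]
hang [0.465, 0.361, 0.244] [0.465 0.363 0.14 ] [ 0.22  0.43 -0.48  0.33  1.01 -1.19] [0.    0.    0.426]
hang [0.545, 0.364, 0.244] [0.545 0.366 0.14 ] [ 0.2   0.55 -0.26  0.48  1.02 -1.24] [0.    0.    0.418]
hang [0.545, 0.364, 0.224] [0.545 0.366 0.12 ] [ 0.2   0.58 -0.27  0.43  1.02 -1.24] [0.    0.    0.418]
```

```bash
cat > sc.py <<'E'
from fk import *
import sys
az,be,up=map(float,sys.argv[1:4]); p,r,o=pose(); tl=tool(30); tS=np.array([.012,0,.01])+.011*tl[:,2]
b=np.radians(be); sx=np.array([np.sin(b),np.sin(b)*.06,-np.cos(b)]); c=np.radians(az)
F=frame(sx,[-np.cos(c),-np.sin(c),0]); R=F@tl; t=np.array([.562,-.0275,.042])-.117*sx+F@tS+[0,0,up]
k=ik(R,t,[-.5,.4,-.5,.3,1,-1.2]); print(p.round(4),o["joint_pos"].round(2),o["grip_width"].round(4),"d",(t-p).round(4),"turn",np.degrees((Rn.from_matrix(R)*r.inv()).as_rotvec()).round(2),"ik",k[0].round(2),np.round(k[1:],3))
E
python3 sc.py 50 10 0.12; python3 sc.py 50 10 0
```

```text
Traceback (most recent call last):
  File "sc.py", line 6, in <module>
    k=ik(R,t,[-.5,.4,-.5,.3,1,-1.2]); print(p.round(4),o["joint_pos"].round(2),o["grip_width"].round(4),"d",(t-p).round(4),"turn",np.degrees((Rn.from_matrix(R)*r.inv()).as_rotvec()).round(2),"ik",k[0].round(2),np.round(k[1:],3))
                                                                               ^^^^^^^^^^^^^^^^^^^^^
AttributeError: 'float' object has no attribute 'round'
Traceback (most recent call last):
  File "sc.py", line 6, in <module>
    k=ik(R,t,[-.5,.4,-.5,.3,1,-1.2]); print(p.round(4),o["joint_pos"].round(2),o["grip_width"].round(4),"d",(t-p).round(4),"turn",np.degrees((Rn.from_matrix(R)*r.inv()).as_rotvec()).round(2),"ik",k[0].round(2),np.round(k[1:],3))
                                                                               ^^^^^^^^^^^^^^^^^^^^^
AttributeError: 'float' object has no attribute 'round'
```

```bash
sed -i 's/o\["grip_width"\].round(4)/round(o["grip_width"],4)/' sc.py
python3 sc.py 50 10 0.12; python3 sc.py 50 10 0
```

```text
[ 0.5317 -0.0363  0.3019] [-0.21 -0.18 -1.08 -0.58  0.26 -0.08] 0.0312 d [ 0.0127  0.0074 -0.042 ] turn [-9.4   1.54 45.92] ik [-0.57  0.18 -0.57  0.39  1.13 -1.24] [0.    0.    0.312]
[ 0.5317 -0.0363  0.3019] [-0.21 -0.18 -1.08 -0.58  0.26 -0.08] 0.0312 d [ 0.0127  0.0074 -0.162 ] turn [-9.4   1.54 45.92] ik [-0.57  0.41 -0.69  0.03  1.13 -1.24] [0.    0.    0.312]
```

```bash
python3 -m jog '[[[0.012,0.007,0,-9.4,1.5,45.9,255],[0.012,0.007,0,-9.4,1.5,45.9,255],[0.012,0.007,0,-9.4,1.5,45.9,255],[0.012,0.007,0,-9.4,1.5,45.9,255],[0.012,0.007,-0.02,-9.4,1.5,45.9,255],[0.012,0.007,-0.04,-9.4,1.5,45.9,255],[0.012,0.007,-0.04,-9.4,1.5,45.9,255],[0.012,0.007,-0.04,-9.4,1.5,45.9,255],[0.012,0.007,-0.04,-9.4,1.5,45.9,255],[0.012,0.007,-0.04,-9.4,1.5,45.9,255]]]'
python3 sc.py 50 10 0
```

```text
clock: 29.17
eef_pos: [0.5425, -0.0282, 0.2615]
tool_rot: [-0.383, 0.741, 0.185, 0.52]
ft_force: [-0.2, -1.0, -1.3]
grip_width: 0.0312
[ 0.5425 -0.0282  0.2615] [-0.57  0.18 -0.56  0.43  1.13 -1.26] 0.0312 d [ 0.002  -0.0007 -0.1216] turn [-0.15 -0.16  0.05] ik [-0.56  0.41 -0.69  0.03  1.13 -1.24] [0.    0.    0.312]
```

```bash
python3 -m jog '[[[0.002,-0.0005,-0.03,0,0,0,255],[0.002,-0.0005,-0.06,0,0,0,255],[0.002,-0.0005,-0.09,0,0,0,255],[0.002,-0.0005,-0.11,0,0,0,255],[0.002,-0.0005,-0.121,0,0,0,255],[0.002,-0.0005,-0.121,0,0,0,255],[0.002,-0.0005,-0.121,0,0,0,255],[0.002,-0.0005,-0.121,0,0,0,255]]]'
python3 sc.py 50 10 0
python3 - <<'E'
from h import *
p,r,o=pose(); T=bot.camera("top"); S=bot.camera("side"); c=proj("side",p).astype(int); d=proj("top",p).astype(int); print(c,d)
cv2.imwrite("pics/c5.png",np.hstack([cv2.resize(T[d[1]-60:d[1]+60,d[0]-70:d[0]+70],None,fx=2.8,fy=2.8),cv2.resize(S[c[1]-60:c[1]+60,c[0]-70:c[0]+70],None,fx=2.8,fy=2.8)]))
m=r.as_matrix()@tool(30).T; g=p-.011*r.as_matrix()[:,2]-m@[.012,0,.01]; print("pred mid",g.round(4),"window",(g+m@[.067,0,0]).round(4),"focus",(g+m@[.117,0,0]).round(4))
for n in("side","top"): print(n,"win",proj(n,g+m@[.067,0,0]),"eye",proj(n,g+m@[-.087,0,.002]))
E
```

```text
clock: 29.83
eef_pos: [0.544, -0.0279, 0.1427]
tool_rot: [-0.384, 0.739, 0.184, 0.522]
ft_force: [0.0, -0.5, -1.9]
grip_width: 0.0311
[ 0.544  -0.0279  0.1427] [-0.56  0.41 -0.68  0.06  1.13 -1.26] 0.0311 d [ 0.0004 -0.001  -0.0028] turn [-0.03  0.15 -0.08] ik [-0.56  0.41 -0.7   0.03  1.13 -1.24] [0.    0.    0.312]
[309 190] [331 184]
pred mid [ 0.5412 -0.0277  0.16  ] window [ 0.553  -0.027   0.0941] focus [ 0.5618 -0.0264  0.0449]
side win [307.35161702 201.7154855 ] eye [315.10935952 163.38697161]
top win [330.72420002 185.12367288] eye [333.25820855 182.92114499]
```

View pics/c5.png

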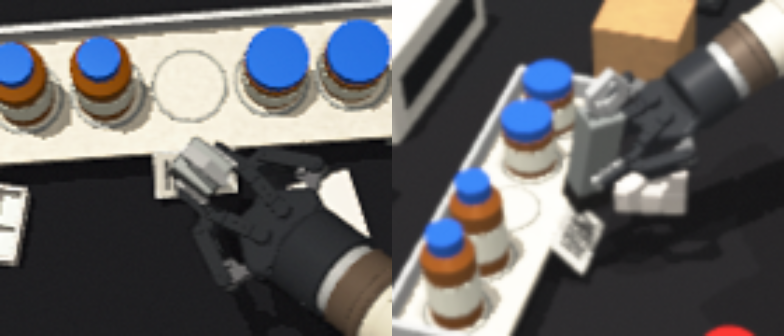

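The label is centred below the scanner. In the side view its eye is at crop (608,92) and its front end at about (580,192), both where predicted. Now I'll hold still for over a second.

```bash
python3 -m jog '[[[0,0.0,-0.002,0,0,0,255],[0,0,-0.002,0,0,0,255],[0,0,-0.002,0,0,0,255],[0,0,-0.002,0,0,0,255],[0,0,-0.002,0,0,0,255],[0,0,-0.002,0,0,0,255],[0,0,-0.002,0,0,0,255],[0,0,-0.002,0,0,0,255],[0,0,-0.002,0,0,0,255],[0,0,-0.002,0,0,0,255]]]'
python3 -m jog '[[[0,0,0,0,0,0,255],[0,0,0,0,0,0,255],[0,0,0,0,0,0,255],[0,0,0,0,0,0,255],[0,0,0,0,0,0,255],[0,0,0,0,0,0,255],[0,0,0,0,0,0,255],[0,0,0,0,0,0,255],[0,0,0,0,0,0,255],[0,0,0,0,0,0,255]]]'
python3 - <<'E'
from h import *
look()
E
cat > hg.py <<'E'
from fk import *
import sys
e=np.array(list(map(float,sys.argv[1:4]))); p,r,o=pose(); tl=tool(30); tS=np.array([.012,0,.01])+.011*tl[:,2]
F=frame([0,0,-1],[.035,-1,0]); R=F@tl; t=e-F@[-.087,0,.002]+F@tS
m=r.as_matrix()@tl.T; ey=p-m@tS+m@[-.087,0,.002]
k=ik(R,t,[.2,.5,-.3,.4,1,-1.2]); print(p.round(4),o["joint_pos"].round(2),round(o["grip_width"],4),"eye",ey.round(4),"eyepx side",proj("side",ey).round(1),"top",proj("top",ey).round(1),"\nd",(t-p).round(4),"turn",np.degrees((Rn.from_matrix(R)*r.inv()).as_rotvec()).round(2),"ik",k[0].round(2),np.round(k[1:],3))
E
python3 hg.py .45 .361 .27
```

```text
clock: 30.77
eef_pos: [0.5439, -0.0281, 0.1398]
tool_rot: [-0.384, 0.739, 0.185, 0.522]
ft_force: [-0.3, 0.4, -2.2]
grip_width: 0.0315
clock: 31.6
eef_pos: [0.5439, -0.0281, 0.1398]
tool_rot: [-0.384, 0.739, 0.185, 0.522]
ft_force: [-1.0, -0.2, -1.5]
grip_width: 0.031
side [290.4 165. ] 450 z.062: [ 0.6823 -0.2009] z.122: [ 0.6505 -0.1361] tri [ 0.6341 -0.0968  0.1586] 400
side [267.3 195.8] 133 z.062: [ 0.6934 -0.0414] z.122: [0.661  0.0134] tri [0.6364 0.0546 0.1671] 186
side [257.2 214.3] 151 z.062: [0.6886 0.0406] z.122: [0.6565 0.0903] tri [0.632  0.128  0.1677] 189
top [([388.5, 142.1], 403, [0.6697, -0.1775]), ([359.6, 144.4], 400, [0.6648, -0.1032]), ([295.9, 144.6], 186, [0.6669, 0.0599]), ([264.8, 146.7], 189, [0.6626, 0.1398])]
[ 0.5439 -0.0281  0.1398] [-0.57  0.41 -0.69  0.06  1.13 -1.26] 0.031 eye [ 0.5246 -0.0305  0.2425] eyepx side [315.2 164.2] top [333.4 183.2] 
d [-0.0939  0.3907  0.0257] turn [-4.29  9.42 41.38] ik [ 0.23  0.36 -0.5   0.36  1.01 -1.18] [0.    0.    0.428]
```

```bash
python3 -m jog '[[[-0.02,0,0.03,0,0,0,255],[-0.05,0,0.06,0,0,0,255],[-0.08,0.02,0.08,-4.3,9.4,41.4,255],[-0.11,0.05,0.08,-4.3,9.4,41.4,255],[-0.11,0.08,0.08,-4.3,9.4,41.4,255],[-0.11,0.11,0.08,-4.3,9.4,41.4,255],[-0.11,0.14,0.07,-4.3,9.4,41.4,255],[-0.11,0.17,0.06,-4.3,9.4,41.4,255],[-0.11,0.2,0.05,-4.3,9.4,41.4,255],[-0.11,0.23,0.04,-4.3,9.4,41.4,255]]]'
python3 -m jog '[[[0,0.03,0,0,0,0,255],[0,0.06,0,0,0,0,255],[0,0.09,0,0,0,0,255],[0,0.12,0,0,0,0,255],[0,0.14,0,0,0,0,255],[0,0.15,0,0,0,0,255],[0,0.15,0,0,0,0,255],[0,0.15,0,0,0,0,255],[0,0.15,0,0,0,0,255]]]'
python3 hg.py .455 .361 .245
```

```text
clock: 32.53
eef_pos: [0.437, 0.2035, 0.179]
tool_rot: [0.624, -0.6, -0.362, -0.346]
ft_force: [0.9, 0.6, -2.6]
grip_width: 0.0309
clock: 33.28
eef_pos: [0.4338, 0.3514, 0.1796]
tool_rot: [0.623, -0.602, -0.36, -0.347]
ft_force: [0.4, 0.0, -1.8]
grip_width: 0.0311
[0.4338 0.3514 0.1796] [ 0.21  0.32 -0.52  0.44  1.02 -1.23] 0.0311 eye [0.4339 0.3499 0.2841] eyepx side [290.9 272.5] top [150.7 224.4] 
d [ 0.0212  0.0111 -0.0391] turn [ 0.02 -0.03  0.  ] ik [ 0.23  0.41 -0.51  0.31  1.01 -1.18] [0.    0.    0.428]
```

```bash
python3 -m jog '[[[0.01,0.0135,-0.02,0,0,0,255],[0.018,0.0135,-0.036,0,0,0,255],[0.018,0.0135,-0.039,0,0,0,255],[0.018,0.0135,-0.039,0,0,0,255],[0.018,0.0135,-0.039,0,0,0,255],[0.018,0.0135,-0.039,0,0,0,255]]]'
python3 hg.py .53 .3645 .244
python3 - <<'E'
from h import *
T=bot.camera("top"); S=bot.camera("side"); cv2.imwrite("pics/t6.png",T); cv2.imwrite("pics/s6.png",S)
cv2.imwrite("pics/c6.png",np.hstack([cv2.resize(T[140:240,115:195],(400,500),interpolation=cv2.INTER_CUBIC),cv2.resize(S[240:340,215:295],(400,500),interpolation=cv2.INTER_CUBIC)]))
E
```

```text
clock: 33.78
eef_pos: [0.4521, 0.3649, 0.1415]
tool_rot: [0.623, -0.602, -0.36, -0.348]
ft_force: [0.5, -0.2, -2.4]
grip_width: 0.0313
[0.4521 0.3649 0.1415] [ 0.23  0.41 -0.51  0.32  1.01 -1.19] 0.0313 eye [0.4521 0.3633 0.246 ] eyepx side [281.6 286.1] top [150.7 218.6] 
d [ 0.0778  0.0011 -0.002 ] turn [-0.03  0.03  0.03] ik [ 0.2   0.52 -0.3   0.44  1.02 -1.23] [0.   0.   0.42]
```

View pics/c6.png

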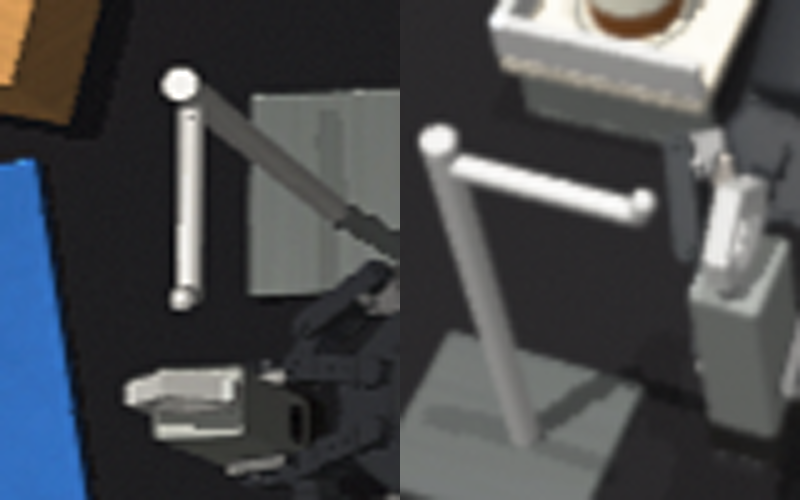

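The eye ring is centred at top crop (183,385) and side crop (735,232), within 2 mm of the prediction and lined up with the peg tip. I'll thread it in slowly.

```bash
python3 -m jog '[[[0.01,0.001,0,0,0,0,255],[0.018,0.001,0,0,0,0,255],[0.026,0.001,0,0,0,0,255],[0.034,0.001,0,0,0,0,255],[0.034,0.001,0,0,0,0,255]]]'
python3 -m jog '[[[0.008,0,0,0,0,0,255],[0.016,0.0005,0,0,0,0,255],[0.024,0.001,0,0,0,0,255],[0.032,0.001,0,0,0,0,255],[0.038,0.0015,0,0,0,0,255],[0.038,0.0015,0,0,0,0,255],[0.038,0.0015,0,0,0,0,255]]]'
python3 hg.py .525 .364 .226
python3 - <<'E'
from h import *
T=bot.camera("top"); S=bot.camera("side")
cv2.imwrite("pics/c7.png",np.hstack([cv2.resize(T[140:240,115:195],(400,500),interpolation=cv2.INTER_CUBIC),cv2.resize(S[240:340,215:295],(400,500),interpolation=cv2.INTER_CUBIC)]))
E
```

```text
clock: 34.3
eef_pos: [0.4881, 0.3664, 0.1415]
tool_rot: [0.623, -0.601, -0.359, -0.348]
ft_force: [1.1, 0.5, -2.4]
grip_width: 0.0311
clock: 34.88
eef_pos: [0.5242, 0.3679, 0.1407]
tool_rot: [0.623, -0.601, -0.36, -0.347]
ft_force: [-0.3, -0.1, -2.4]
grip_width: 0.031
[0.5242 0.3679 0.1407] [ 0.21  0.52 -0.31  0.45  1.02 -1.24] 0.031 eye [0.5242 0.3663 0.2452] eyepx side [249.7 278.2] top [151.  185.9] 
d [ 0.0008 -0.0024 -0.0192] turn [-0.    0.01 -0.02] ik [ 0.2   0.55 -0.33  0.39  1.02 -1.23] [0.   0.   0.42]
```

View pics/c7.png

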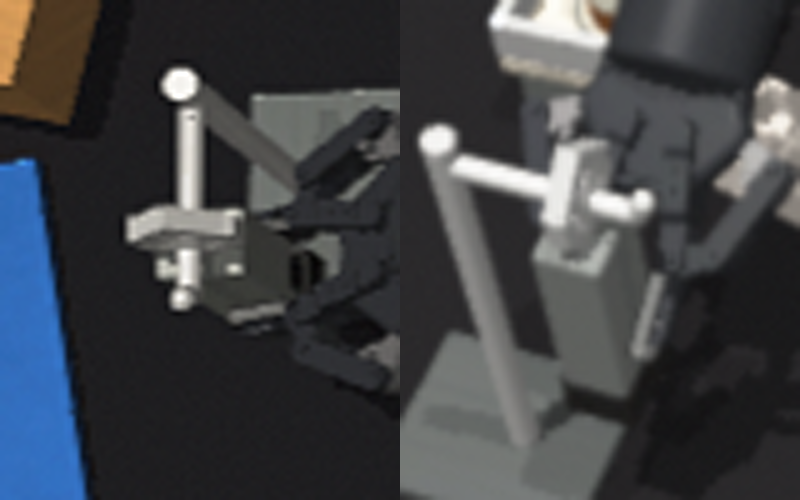

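The peg passes through the eye (top crop (187,225), side crop (575,190)). Now I'll lower it until it sits.

```bash
python3 -m jog '[[[0,-0.0015,-0.006,0,0,0,255],[0,-0.0015,-0.012,0,0,0,255],[0,-0.0015,-0.016,0,0,0,255],[0,-0.0015,-0.016,0,0,0,255],[0,-0.0015,-0.016,0,0,0,255]]]'
python3 -m jog '[[[0,0,-0.001,0,0,0,255],[0,0,-0.002,0,0,0,255],[0,0,-0.002,0,0,0,255],[0,0,-0.002,0,0,0,255]]]'
```

```text
clock: 35.4
eef_pos: [0.5234, 0.3664, 0.1242]
tool_rot: [0.623, -0.602, -0.36, -0.347]
ft_force: [-0.4, 0.2, -1.8]
grip_width: 0.0314
clock: 35.73
eef_pos: [0.5241, 0.3667, 0.1238]
tool_rot: [0.623, -0.601, -0.36, -0.348]
ft_force: [-0.4, 1.3, 2.2]
grip_width: 0.031
```

```bash
python3 -m jog '[[[0,0,0.001,0,0,0,118],[0,0,0.001,0,0,0,118],[0,0,0.001,0,0,0,118],[0,0,0.001,0,0,0,118],[0,0,0.001,0,0,0,118],[0,0,0.001,0,0,0,118]]]'
python3 -m jog '[[[0,-0.01,0.001,0,0,0,118],[0,-0.02,0.001,0,0,0,118],[0,-0.03,0.001,0,0,0,118],[0,-0.045,0.001,0,0,0,118],[0,-0.06,0.001,0,0,0,118],[0,-0.08,0.001,0,0,0,118],[0,-0.1,0.001,0,0,0,118],[0,-0.12,0.02,0,0,0,118],[-0.03,-0.14,0.05,0,0,0,118],[-0.06,-0.16,0.08,0,0,0,118]]]'
python3 - <<'E'
from h import *
T=bot.camera("top"); S=bot.camera("side")
cv2.imwrite("pics/c8.png",np.hstack([cv2.resize(T[100:280,110:290],(400,400)),cv2.resize(S[160:340,200:380],(400,400))]))
look()
E
```

```text
clock: 36.23
eef_pos: [0.5239, 0.3663, 0.1237]
tool_rot: [0.623, -0.602, -0.36, -0.347]
ft_force: [-0.3, -0.1, 0.1]
grip_width: 0.0459
clock: 37.07
eef_pos: [0.4705, 0.2098, 0.1971]
tool_rot: [0.623, -0.602, -0.36, -0.347]
ft_force: [0.3, -0.5, 0.0]
grip_width: 0.046
side [290.4 165. ] 451 z.062: [ 0.6823 -0.2008] z.122: [ 0.6506 -0.136 ] tri [ 0.6663 -0.1743  0.0864] 403
side [267.3 195.8] 133 z.062: [ 0.6934 -0.0414] z.122: [0.661  0.0134] tri [0.6364 0.0546 0.1671] 186
side [257.2 214.3] 152 z.062: [0.6887 0.0405] z.122: [0.6566 0.0902] tri [0.632  0.128  0.1678] 189
top [([388.5, 142.1], 403, [0.6697, -0.1775]), ([359.4, 141.1], 268, [0.6734, -0.1028]), ([295.9, 144.6], 186, [0.6669, 0.0599]), ([264.8, 146.7], 189, [0.6626, 0.1398])]
```

View pics/c8.png

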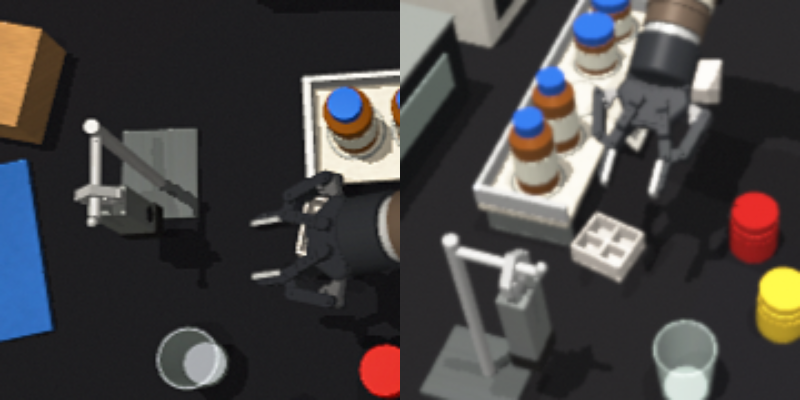

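The scanner hangs on the peg (side crop (515,265)), and the beaker, tray and box are undisturbed. I'll draw the arm back, let things settle, check once more and hand in.

```bash
python3 -m jog '[[[-0.02,-0.03,0.02,0,0,0,118],[-0.03,-0.06,0.04,0,0,0,118],[-0.03,-0.09,0.06,0,0,0,118],[-0.03,-0.12,0.08,0,0,0,118],[-0.03,-0.15,0.1,0,0,0,118],[-0.03,-0.15,0.1,0,0,0,118],[-0.03,-0.15,0.1,0,0,0,118],[-0.03,-0.15,0.1,0,0,0,118],[-0.03,-0.15,0.1,0,0,0,118],[-0.03,-0.15,0.1,0,0,0,118]]]'
for i in 1 2; do python3 -m jog '[[[0,0,0,0,0,0,118],[0,0,0,0,0,0,118],[0,0,0,0,0,0,118],[0,0,0,0,0,0,118],[0,0,0,0,0,0,118],[0,0,0,0,0,0,118],[0,0,0,0,0,0,118],[0,0,0,0,0,0,118],[0,0,0,0,0,0,118],[0,0,0,0,0,0,118]]]'; done
python3 - <<'E'
from h import *
T=bot.camera("top"); S=bot.camera("side")
cv2.imwrite("pics/c9.png",np.hstack([cv2.resize(T[100:280,110:420],(465,270)),cv2.resize(S[240:340,215:315],(270,270))]))
S2=bot.camera("side"); print("side diff at scanner",np.abs(S[250:340,215:270].astype(int)-S2[250:340,215:270]).mean())
look()
E
```

```text
clock: 38.1
eef_pos: [0.44, 0.0621, 0.2962]
tool_rot: [0.623, -0.601, -0.361, -0.347]
ft_force: [-0.4, 0.4, 1.0]
grip_width: 0.0457
clock: 38.93
eef_pos: [0.4406, 0.0608, 0.2971]
tool_rot: [0.623, -0.601, -0.36, -0.347]
ft_force: [0.5, 0.5, 0.4]
grip_width: 0.0462
clock: 39.77
eef_pos: [0.4406, 0.0609, 0.2971]
tool_rot: [0.623, -0.601, -0.36, -0.347]
ft_force: [0.1, 0.6, 0.3]
grip_width: 0.046
side diff at scanner 0.4962962962962963
side [290.4 165.1] 449 z.062: [ 0.6823 -0.2007] z.122: [ 0.6506 -0.1359] tri [ 0.6342 -0.0967  0.1585] 401
side [267.3 195.8] 133 z.062: [ 0.6934 -0.0414] z.122: [0.661  0.0134] tri [0.6364 0.0546 0.1671] 186
side [257.2 214.3] 152 z.062: [0.6887 0.0405] z.122: [0.6566 0.0902] tri [0.632  0.128  0.1678] 189
top [([388.5, 142.1], 403, [0.6697, -0.1775]), ([359.6, 144.4], 401, [0.6649, -0.1031]), ([295.9, 144.6], 186, [0.6669, 0.0599]), ([264.8, 146.7], 189, [0.6626, 0.1398])]
```

View pics/c9.png

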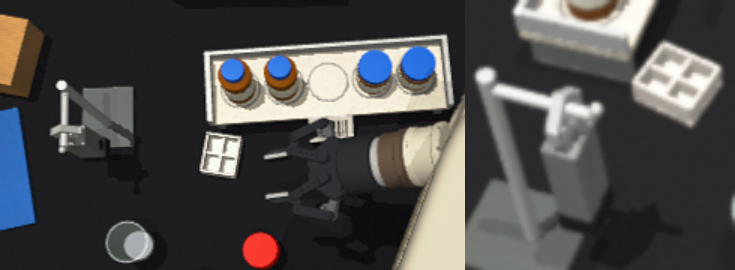

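The row is unchanged: bottles at 1 and 2, jars at 4 and 5. The scanner hangs still, window down, and the arm is clear, so I'm handing it in.

```bash
python3 - <<'E'
from workcell import bot
bot.job_done()
E
```

```text
the job is handed in; nothing more can be done
```

The job is done and handed in at about 40 s of the 210 s; no verdict was reported.

- **Row on the shelf:** the two tall bottles stand on circles 1 and 2 and the two blue-lidded jars on circles 5 and 4. The third bottle was not in the scene, so circle 3 stays empty. All four read within about 3 mm of the circle centres. The last check gave the same cap and lid positions as just after placing.
- **Scan:** I held the scanner still for about 1.7 s with its beam at the middle of the label. By the arm's pose, the read point was within about 2 mm of the label centre, and the pictures agreed.
- **Scanner on the peg:** it hangs through its eye, window down. Two successive side pictures showed no movement. The arm is clear of everything.
- **Bystanders:** the beaker and tray look undisturbed in the last picture. The white box was last seen in place in the picture just before that; in the last one the arm covers it.

**What disagreed or went wrong:**
- The bottle caps measured about 3 mm lower than expected on the shelf.
- In the side view the two jar lids merged, so the height reading for the circle-4 jar was meaningless. I relied on the top view there.
- My first scan pose ran into a joint limit, so I scanned at another angle, about 35° off the label's normal.

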